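Portion dog biscuits with a scoop and a pedal-tipped pan

ROBOT

A 6-joint arm with a two-finger parallel gripper is mounted at the origin on the work surface. World frame = base frame: x ahead of the robot, y to its left, z up, the work surface at z = 0. Lengths are in m, angles in rad, forces in N, time in s.
With the tool pointing down it reaches from about 0.25 to 0.775 m from the base axis. Payload 4 kg.
Tool frame: the origin (TCP) lies midway between the tips of the shut fingers; the grasp point (between the pads) lies 19 mm behind it (grip_point_offset is the distance from the TCP to the grasp point, in m); z points along the fingers, y is the line along which they close (so a half turn about z gives the same grasp; the last joint's range is limited). The gripper opens to 94 mm and grips with 3 to 60 N. Pads are 16 mm wide; open, the fingers measure 119 mm over their backs; the gripper's body (75 mm by 177 mm) begins 78 mm behind the grasp point.
Start: joints at [1.064, 0.087, 1.371, -0, 1.684, -0.103], TCP at [0.216, 0.506, 0.206] pointing down, gripper open.
Joint ranges: [-3.1, 3.1], [-0.76, 2.03], [0.27, 2.55], [-1.08, 4.22], [0.17, 2.65], [-2.57, 2.57]. Speed limits (rad/s): [2.79, 2.79, 3.14, 3.14, 3.14, 3.14].

INTERFACE

Orientations are given as [roll, pitch, yaw] about the fixed x, y, z axes, in that order (R = Rz(yaw) Ry(pitch) Rx(roll)).
In Python, from bench import * gives the robot as it stands.
- The arm moves only by the tool carry_out, never from a script. Its argument "commands" is a list of rows, each a list of 6 numbers: the shift along the tool's x, y, z in m, then the turn, a rotation vector about the tool's x, y, z in rad. In form: [[tx, ty, tz, rx, ry, rz], ...]. A call has exactly 5 rows; each row is the pose to reach, as a shift and turn from the pose commanded when the call began, along the tool's axes at that moment; what a row does not reach only later rows make up. A row lasts 1/10 s, in which the tool goes at most 50 mm and 8.59 degrees, less where a joint would pass 70% of its speed; a pose out of reach is approached as far as the arm can. A call with a gripper value outside its range is refused whole. "jaw" is the opening, from 0 (shut) to 1 (fully open), set as the call begins (left out, the last holds). The fingers move at their own pace and stop on an object; the grip force is fixed at half the most. Time passes only in rows, so rows that repeat a pose let the fingers close, or fill a call up. It gives the time, the measured TCP pose, the force, the opening and the grip force at its end, in the units of the state.
- get_obs(): the state, without advancing time (a new reading comes with each control period).
- snapshot(name): name is "scene" or "top" or "wrist"; returns a dict with "img" (384x512x3 uint8, red, green, blue), "range_z" (384x512 float32, m along the optical axis (not along the pixel's ray), 0 where there is no reading), "fx", "fy", "cx", "cy" (pixels), "R" (3x3) and "t" (3): a world point X has camera coordinates R X + t. Camera axes: x right, y down, z forward; pixel columns grow to the right and rows downward; lengths in m; the calibration is good to about 2 mm. A picture is of the moment at which its call begins.
- close_job(): hands the job in; it is judged then, once.
The state is a dict: "time": time; "joint_positions": joint angles; "qvel": joint speeds; "joint_torque": joint torques, N m; "tool_pos": TCP position; "ee_rot": TCP orientation; "wrist_force": force on the tool from outside, world axes, zero at the start; "wrist_torque": the same for the moment, N m; "width": finger opening in m; "finger_force": force on a finger pad.
Only numpy, scipy, OpenCV 4.12 (cv2) and the standard library are available. Lean on these libraries where they do the work, as an engineer would, in place of code of your own. Each camera call takes 0.05 s, during which the arm holds its last target. There are 200 camera calls.

TASK

With the scoop, take at least three dog biscuits out of the tub and tip them into the steel pan of the portioner, then lay the empty scoop back flat on its tray. After that press the portioner's pedal fully down with the gripper so that the pan tips the biscuits into the bowl, and let the pedal come back up. Do not touch the biscuits with the fingers, leave none lying outside the tub and the bowl, and do not disturb the bottle or the jar.

Things in the scene. Friction and masses are not known exactly. Their poses are not given: they have to be found in the camera images.
- tub: Fixed open beige tub, outside 250 (x) x 140 (y) x 60 high (far +x end wall only 40), walls 5, raised floor 14 above the counter. Origin on the counter; inside it spans x -140 to 100, y -65 to 65 in its frame. The biscuits start one deep in the end nearest the robot (x below about -15); the far end is free.
- tub_floor (a point): Centre of the tub's inner floor, on the floor's surface; axes as the tub's.
- biscuit0: One of six alike tan bone-shaped dog biscuits, 50 long (its x) x 32 wide x 22 thick, smooth, 22 g. Origin at its centre.
- biscuit1: One of six alike tan bone-shaped dog biscuits, 50 long (its x) x 32 wide x 22 thick, smooth, 22 g. Origin at its centre.
- biscuit2: One of six alike tan bone-shaped dog biscuits, 50 long (its x) x 32 wide x 22 thick, smooth, 22 g. Origin at its centre.
- biscuit3: One of six alike tan bone-shaped dog biscuits, 50 long (its x) x 32 wide x 22 thick, smooth, 22 g. Origin at its centre.
- biscuit4: One of six alike tan bone-shaped dog biscuits, 50 long (its x) x 32 wide x 22 thick, smooth, 22 g. Origin at its centre.
- biscuit5: One of six alike tan bone-shaped dog biscuits, 50 long (its x) x 32 wide x 22 thick, smooth, 22 g. Origin at its centre.
- scoop: Aluminium scoop, 0.18 kg, starts flat on its tray. Blade floor x -52.5 (nose edge, open) to 42.5, 104 wide (y), 3 thick; back wall and side walls (these from x = -20 back) 45 high, 3 thick. Origin on its underside, near the blade's middle, z up. A black post behind (x 42 to 52) carries a level black handle bar: x 52 to 137, 22 wide (y), z 90 to 110.
- scoop_grip (a point): Middle of the scoop's handle bar, at 85, 0, 100 in the scoop's frame: the place to pinch it from above, across y.
- scoop_load (a point): Point in the scoop's blade where its load lies, at 5, 0, 16 in the scoop's frame.
- tray: Fixed steel tray for the scoop, outside 220 x 140 x 12 high, rim 5 thick, floor 5 thick. Origin on the counter; the tray's middle is at x = 5 in its frame. Long along x.
- tray_floor (a point): Centre of the tray's inner floor, on the floor's surface; axes as the tray's.
- portioner: Fixed portioning stand: dark steel base 12 thick, from x = -120 to 300 in its frame. Origin on the counter under the pedal's hinge. Pedal on the robot's side (-x), tipping pan above x = 0 to 132, bowl on the base at about x = 205. Two white side frames at y = -71.5 and 71.5, up to 102 high.
- pan_mid (a point): Point 25 above the centre of the tipping pan's floor; at 60, 0, 119 in the portioner's frame when level. Steel pan, inside 132 (x) x 122 (y), walls 40 high on the robot's side and both flanks, open to the bowl (+x). Linked to the pedal, it tips about its open lip towards the bowl by 3.1 times the pedal's angle.
- pedal (a joint): Spring pedal's angle, rad: 0 up, 0.30 at its lower stop; takes about 8 to 15 N, springs back when let go. Dark steel plate 105 long, 64 wide, 6 thick, hinged about the portioner's y axis 22 above the counter at the portioner's origin; its free end points to -x and rises by 0.38 rad when up.
- pedal_pad (a point): Top face of the pedal 85 from its hinge, on its ribbed end: where to press. About 55 above the counter when up and 32 when fully down; moves with the pedal.
- bowl: Loose straight-sided round steel bowl, 170 across the rim, 50 high, wall 4, floor 5 thick, standing on the portioner's base beyond the pan. Origin at the middle of its underside.
- bowl_mid (a point): Point on the bowl's axis, 22 above its underside.
- bottle: Bystander: loose amber glass bottle, 60 across, 140 high. Origin at the middle of its underside.
- jar: Bystander: loose clear jar with a white cap, 70 across, 90 high. Origin at the middle of its underside.
There are look-alikes about, which are no part of the job. Leave any black look-alike of the biscuit5 alone. There is more than one size of the scoop; the one meant has the size given above.

How it is judged:
By the outcome, as a careful person would: the job done as asked, in the order asked, and still so for the second after the job is handed in, with the robot touching nothing.
It also fails if it takes over 72 s, if anything falls off the work surface, if the arm or the gripper's body presses on something with over 40 N, if the wrist force passes 120 N, or if a joint passes its speed limit or range.

## Working session

There is one attempt and no reset: what is moved stays moved. The work goes in short steps, Python scripts to look and compute and a tool call to move; the robot and the scene stay as the last step left them, time stands still between calls to the robot, and variables do not carry over. Pictures are saved under pics/ and viewed, at most 10 in all, crops included, and the job is handed in when it is done.

Besides the shell and the picture viewer there is one more tool, called after ">>>" as a command line: name --pt "numbers of a row" for each row, then --argument value for the rest. carry_out: Moves the arm, as the interface text tells. Its arguments: {"type":"object","properties":{"commands":{"type":"array","items":{"type":"array","items":{"type":"number"}}},"jaw":{"type":"number"}},"required":["commands"]}

```bash
ls; mkdir -p pics; python3 - <<'E'
from bench import *
import cv2,numpy as np
for n in("scene","top"):
    s=snapshot(n); cv2.imwrite(f"pics/{n}0.png",s["img"][:,:,::-1]); np.savez(f"{n}0.npz",**s)
    print(n,s["fx"],s["cx"],s["cy"],s["R"].round(3).tolist(),s["t"].round(3).tolist())
o=get_obs(); print(o)
E
```

```text
pics
scene 467.69173708170916 251.606128204846 186.3326884140754 [[0.409, 0.913, 0.004], [0.679, -0.301, -0.67], [-0.61, 0.276, -0.743]] [-0.202, -0.298, 2.015]
top 462.566295026512 256.12493104617164 196.739586655902 [[-0.005, -1.0, -0.002], [-0.989, 0.005, -0.148], [0.148, 0.001, -0.989]] [0.016, 0.539, 1.347]
{'time': 0.1, 'joint_positions': array([ 1.06389156e+00,  8.78832367e-02,  1.37204118e+00, -1.24418594e-05,
        1.68356813e+00, -1.03092158e-01]), 'qvel': array([-0.00104467, -0.00126723, -0.00090628,  0.00031136, -0.00145298,
        0.0016052 ]), 'joint_torque': array([ 1.55336147e-03, -3.41251731e+01, -3.03301191e+01,  7.18871830e-02,
        3.04766418e-02, -1.07644237e-04]), 'tool_pos': array([0.21588869, 0.5053553 , 0.20445145]), 'ee_rot': array([-3.13970158e+00, -1.83217226e-04,  2.73777848e+00]), 'wrist_force': array([-0.32452189,  0.67881773,  0.31246643]), 'wrist_torque': array([ 0.03681924, -0.013674  , -0.04837746]), 'finger_force': 0.0, 'width': 0.0937163948376755}
```

View pics/top0.png

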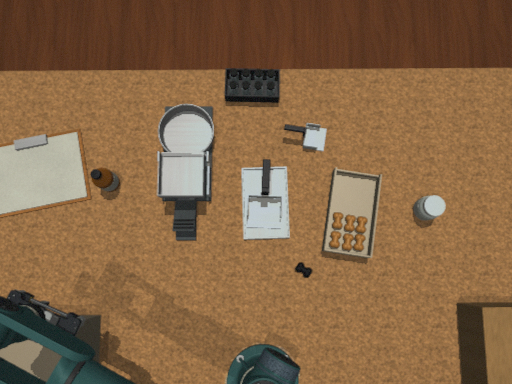

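View pics/scene0.png

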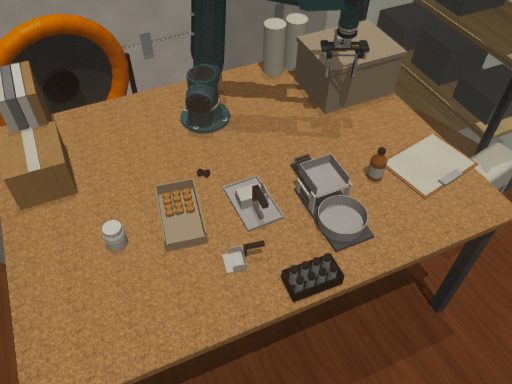

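The top view shows the tub at (353,213) with six biscuits in its near end, the tray with the right-size scoop at (265,203) (nose toward the robot), and the portioner at (185,175). The bottle is at (105,180), the jar at (430,207), a small scoop look-alike at (313,137) and a black biscuit at (303,270). The scene view agrees.

```bash
cat > h.py <<'E'
import numpy as np,cv2
def cloud(s):
    v,u=np.mgrid[:384,:512]; z=s["range_z"]
    P=np.stack([(u-s["cx"])/s["fx"]*z,(v-s["cy"])/s["fy"]*z,z],-1)
    W=(P-s["t"])@s["R"]; W[z==0]=np.nan; return W
def rect(P):
    """min-area rectangle of world xy points: centre, sizes, angle (deg)"""
    (c,s,a)=cv2.minAreaRect((P[:,:2]*1000).astype(np.float32)); return np.round(c,1),np.round(s,1),round(a,2)
E
python3 - <<'E'
from h import *
for n in("top0","scene0"):
    s=np.load(n+".npz"); W=cloud(s); I=s["img"].astype(int)
    x,y,z=W[...,0],W[...,1],W[...,2]
    print(n,"table z",np.nanmedian(z))
    def reg(x0,x1,y0,y1,z0,z1): return (x>x0)&(x<x1)&(y>y0)&(y<y1)&(z>z0)&(z<z1)
    if n=="top0":
        for (nm,u,v) in [("tub",353,213),("tray",265,203),("port",185,175),("bowl",187,132),("handle",266,172),("blade",265,215),("pedal",185,230),("pan",183,175),("jar",430,207),("bottle",105,180),("tubfloor",355,190),("smallscoop",315,138),("legoish",252,85)]:
            print(nm,W[v,u].round(3))
    for nm,r in dict(tubrim=(.25,.65,-.33,-.1,.03,.075),tubrimhi=(.25,.65,-.33,-.1,.052,.075),tray=(.3,.6,-.1,.09,.006,.02),handle=(.3,.6,-.08,.08,.1,.13),scoopwall=(.3,.6,-.08,.08,.035,.07),pan=(.35,.65,.1,.3,.11,.16),bowl=(.5,.75,.1,.3,.05,.09)).items():
        m=reg(*r); 
        if m.sum()>5: print(nm,m.sum(),rect(W[m]),"zmed",np.median(z[m]).round(4),np.percentile(z[m],95).round(4))
E
```

```text
top0 table z -0.0004452012589590626
tub [ 0.491 -0.281  0.015]
tray [ 0.524 -0.014  0.007]
port [0.596 0.22  0.09 ]
bowl [0.748 0.228 0.014]
handle [ 0.599 -0.016  0.115]
blade [ 0.487 -0.014  0.005]
pedal [0.438 0.221 0.062]
pan [0.596 0.225 0.093]
jar [ 0.499 -0.488  0.09 ]
bottle [0.581 0.449 0.099]
tubfloor [ 0.562 -0.29   0.014]
smallscoop [ 0.731 -0.173 -0.001]
legoish [0.903 0.024 0.009]
tubrim 1213 (array([ 491.4, -272.5]), array([141.5, 251.3]), 81.0) zmed 0.0362 0.0618
tubrimhi 311 (array([ 490.7, -272.7]), array([141.2, 250. ]), 80.9) zmed 0.0593 0.0639
tray 1356 (array([453.2,  -4.2]), array([292.7, 183.6]), 0.7) zmed 0.0086 0.0141
handle 155 (array([571.4, -14.1]), array([20.2, 56.4]), 89.51) zmed 0.1142 0.1191
scoopwall 117 (array([513., -12.]), array([103.9,  63.3]), 87.57) zmed 0.0487 0.0553
pan 326 (array([589.5, 226.2]), array([129.2, 119.4]), 89.81) zmed 0.1304 0.1367
bowl 351 (array([638.9, 216.6]), array([212.1, 158.9]), 2.55) zmed 0.0865 0.0898
scene0 table z 0.0011514472508541694
tubrim 969 (array([ 486.6, -268.9]), array([139.9, 263.1]), 80.56) zmed 0.0386 0.0625
tubrimhi 228 (array([ 484.8, -268.7]), array([139.9, 259.6]), 80.53) zmed 0.0602 0.065
tray 971 (array([451. ,  -5.4]), array([298. , 189.1]), 0.03) zmed 0.009 0.0161
handle 102 (array([570.6, -11.5]), array([24.2, 59.2]), 88.15) zmed 0.1148 0.119
scoopwall 144 (array([515.2,  -8.6]), array([106.2,  76.3]), 89.4) zmed 0.0479 0.0603
pan 420 (array([586.8, 229.1]), array([125.8, 132.5]), 0.19) zmed 0.1256 0.1377
bowl 326 (array([639.9, 220.4]), array([219.3, 158.3]), 0.2) zmed 0.0631 0.0851
```

```bash
cat >> h.py <<'E'
from scipy.spatial.transform import Rotation as Ro
def plan(pos,rpy,n=5,start=None):
    """print the 5-row calls to go straight to a world pose in n rows, from the measured pose"""
    from bench import get_obs
    if start is None: o=get_obs(); p,R=o["tool_pos"],Ro.from_euler("xyz",o["ee_rot"])
    else: p,R=np.array(start[0]),Ro.from_euler("xyz",start[1])
    G=Ro.from_euler("xyz",rpy); n=-(-n//5)*5
    for c in range(n//5):
        k=n-5*c; d=R.inv().apply(np.array(pos)-p); r=(R.inv()*G).as_rotvec(); rows=[]
        for i in range(1,6): rows.append([round(float(v),4) for v in np.r_[d,r]*i/k])
        print(rows); f=rows[-1]; p=p+R.apply(f[:3]); R=R*Ro.from_rotvec(f[3:])
    print("->",p.round(4),R.as_euler("xyz").round(3)); return p,R.as_euler("xyz")
E
python3 - <<'E'
from h import *
plan([.50,-.10,.42],[np.pi,0,np.pi],15)
E
```

```text
[[-0.0333, -0.0297, -0.0143, -0.0001, -0.0, -0.0269], [-0.0665, -0.0594, -0.0286, -0.0002, -0.0001, -0.0538], [-0.0998, -0.0891, -0.043, -0.0004, -0.0001, -0.0808], [-0.1331, -0.1188, -0.0573, -0.0005, -0.0002, -0.1077], [-0.1664, -0.1485, -0.0716, -0.0006, -0.0002, -0.1346]]
[[-0.029, -0.0339, -0.0143, -0.0001, -0.0, -0.0269], [-0.058, -0.0678, -0.0287, -0.0002, -0.0001, -0.0538], [-0.087, -0.1016, -0.043, -0.0004, -0.0001, -0.0808], [-0.1159, -0.1355, -0.0573, -0.0005, -0.0001, -0.1077], [-0.1449, -0.1694, -0.0717, -0.0006, -0.0002, -0.1346]]
[[-0.0242, -0.0375, -0.0143, -0.0001, -0.0, -0.0269], [-0.0484, -0.0749, -0.0287, -0.0003, -0.0001, -0.0538], [-0.0726, -0.1124, -0.043, -0.0004, -0.0001, -0.0808], [-0.0967, -0.1498, -0.0574, -0.0005, -0.0001, -0.1077], [-0.1209, -0.1873, -0.0717, -0.0006, -0.0002, -0.1346]]
-> [ 0.5  -0.1   0.42] [-3.142  0.     3.142]
```

>>> carry_out --pt "-0.033 -0.03 -0.014 0 0 -0.027" --pt "-0.067 -0.059 -0.029 0 0 -0.054" --pt "-0.1 -0.089 -0.043 0 0 -0.081" --pt "-0.133 -0.119 -0.057 0 0 -0.108" --pt "-0.166 -0.148 -0.072 0 0 -0.135" --jaw 1

```text
time: 0.6
tool_pos: [0.3107, 0.3027, 0.2775]
ee_rot: [-3.141, -0.0, 2.874]
wrist_force: [0.6, -0.7, 0.5]
width: 0.0943
finger_force: 0.0
```

>>> carry_out --pt "-0.029 -0.034 -0.014 0 0 -0.027" --pt "-0.058 -0.068 -0.029 0 0 -0.054" --pt "-0.087 -0.102 -0.043 0 0 -0.081" --pt "-0.116 -0.136 -0.057 0 0 -0.108" --pt "-0.145 -0.169 -0.072 0 0 -0.135"

```text
time: 1.1
tool_pos: [0.4056, 0.1012, 0.3497]
ee_rot: [3.141, -0.0, 3.009]
wrist_force: [0.7, 0.2, 0.1]
width: 0.0942
finger_force: 0.0
```

>>> carry_out --pt "-0.024 -0.037 -0.014 0 0 -0.027" --pt "-0.048 -0.075 -0.029 0 0 -0.054" --pt "-0.073 -0.112 -0.043 0 0 -0.081" --pt "-0.097 -0.15 -0.057 0 0 -0.108" --pt "-0.121 -0.187 -0.072 0 0 -0.135"

```text
time: 1.6
tool_pos: [0.5008, -0.1004, 0.4214]
ee_rot: [3.141, -0.001, -3.14]
wrist_force: [0.6, 0.1, 0.5]
width: 0.0938
finger_force: 0.0
```

```bash
python3 - <<'E'
from bench import *
from h import *
s=snapshot("wrist"); np.savez("w1.npz",**s); o=get_obs(); print(o["tool_pos"],o["ee_rot"],o["time"])
im=cv2.resize(s["img"][:,:,::-1],None,fx=1.5,fy=1.5); cv2.imwrite("pics/w1.png",im)
W=cloud(s); z=W[...,2]; print(s["R"].round(3).tolist(),(-s["R"].T@s["t"]).round(3),np.nanmedian(z))
for v in range(20,384,60): print([tuple((W[v,u]*1000).round().tolist()) for u in range(20,512,80)])
E
```

```text
[ 0.50350747 -0.10608282  0.42092985] [-3.13793727e+00  2.17879716e-04  3.13739452e+00] 1.65
[[-0.002, 1.0, 0.002], [0.972, 0.001, 0.236], [0.236, 0.002, -0.972]] [ 0.432 -0.101  0.601] 0.0015961745503045317
[(232.0, -559.0, -2.0), (232.0, -403.0, -1.0), (232.0, -247.0, -1.0), (232.0, -91.0, 1.0), (231.0, 66.0, -2.0), (231.0, 221.0, -0.0), (230.0, 377.0, 0.0)]
[(342.0, -578.0, 1.0), (341.0, -416.0, 0.0), (341.0, -253.0, -0.0), (341.0, -90.0, 0.0), (341.0, 73.0, 1.0), (340.0, 238.0, -1.0), (340.0, 401.0, -1.0)]
[(462.0, -603.0, 0.0), (462.0, -432.0, 1.0), (461.0, -257.0, 14.0), (461.0, -89.0, -0.0), (461.0, 82.0, -0.0), (458.0, 223.0, 53.0), (460.0, 424.0, 2.0)]
[(595.0, -631.0, -1.0), (595.0, -449.0, 0.0), (591.0, -265.0, 15.0), (594.0, -89.0, -0.0), (594.0, 92.0, 0.0), (568.0, 214.0, 96.0), (589.0, 438.0, 18.0)]
[(466.0, -162.0, 534.0), (742.0, -468.0, 2.0), (743.0, -279.0, -1.0), (742.0, -88.0, 1.0), (505.0, -53.0, 460.0), (471.0, -51.0, 526.0), (466.0, -37.0, 536.0)]
[(478.0, -157.0, 543.0), (491.0, -149.0, 527.0), (906.0, -288.0, 3.0), (908.0, -87.0, 1.0), (893.0, 109.0, 19.0), (488.0, -52.0, 531.0), (478.0, -41.0, 543.0)]
[(nan, nan, nan), (nan, nan, nan), (nan, nan, nan), (477.0, -100.0, 560.0), (477.0, -85.0, 560.0), (477.0, -70.0, 560.0), (477.0, -56.0, 560.0)]
```

View pics/w1.png

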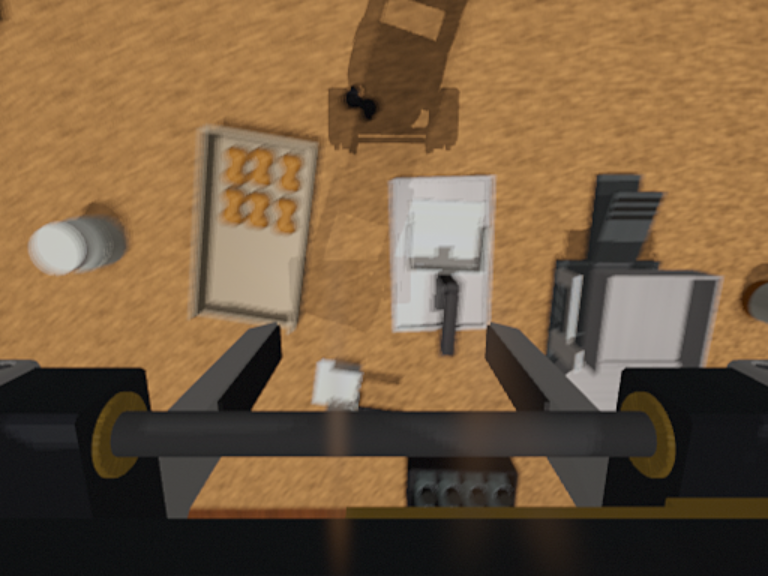

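The wrist view shows the tub at about (255,225), the biscuits in two rows of three in its near end, the scoop in its tray at (445,255) with its handle going to (447,350), and the portioner on the right. The arm was still settling, so I'll take a fresh picture and measure from that.

```bash
python3 - <<'E'
from bench import *
from h import *
T=np.load("top0.npz"); s=snapshot("wrist"); s=snapshot("wrist"); np.savez("w2.npz",**s); print(get_obs()["tool_pos"])
for n,s in (("top",T),("wrist",s)):
    W=cloud(s); x,y,z=np.moveaxis(W,-1,0); I=s["img"].astype(int)
    def reg(x0,x1,y0,y1,z0,z1): return (x>x0)&(x<x1)&(y>y0)&(y<y1)&(z>z0)&(z<z1)
    print("==",n)
    for nm,r in dict(tubhi=(.25,.65,-.35,-.15,.052,.075),tray=(.4,.65,-.1,.07,.003,.018),handle=(.5,.68,-.08,.05,.1,.13),backwall=(.45,.56,-.08,.06,.036,.07),panrim=(.5,.65,.1,.32,.12,.16),pedalend=(.4,.52,.15,.3,.02,.09),bowl=(.66,.85,.1,.34,.05,.075)).items():
        m=reg(*r)&((nm!="tray")|(I.min(-1)>130))
        if m.sum()>8: print(nm,m.sum(),*rect(W[m]),"z",np.percentile(z[m],[50,95]).round(4))
    m=reg(.35,.65,-.35,-.18,.024,.045)&(I[...,0]-I[...,2]>60)&(I[...,0]>120)
    k,l,st,c=cv2.connectedComponentsWithStats(m.astype(np.uint8))
    for i in range(1,k):
        if st[i,4]>15: print("bisc",st[i,4],*rect(W[l==i]),np.median(z[l==i]).round(4))
    m=(I[...,0]-I[...,2]>95)&reg(.35,.65,-.35,-.18,.012,.045); print("all bisc",rect(W[m]) if m.any() else 0)
    m=reg(.5,.7,-.08,.05,.1,.13); print("handle x",np.percentile(x[m],[1,99]).round(4))
E
```

```text
[ 0.50139806 -0.1006727   0.42004522]
== top
tubhi 405 [ 490.6 -272.7] [141.3 250. ] 80.84 z [0.0592 0.0639]
tray 2181 [527.3 -13.4] [220.1 141.6] 1.68 z [0.007  0.0136]
handle 257 [590.6 -15.5] [21.7 94.5] 86.79 z [0.1143 0.1191]
backwall 114 [513. -12.] [103.9  63.3] 87.57 z [0.0488 0.0553]
panrim 234 [589.4 226.3] [129.2 119.1] 89.68 z [0.1324 0.137 ]
pedalend 582 [478.8 226.7] [64.5 82.2] 89.38 z [0.0475 0.0626]
bowl 290 [748.2 223.7] [168.6 155.8] 83.82 z [0.059  0.0647]
bisc 110 [ 469.9 -230.4] [25.2 45.4] 84.15 0.0332
bisc 111 [ 460.6 -268.3] [26.6 44. ] 77.76 0.0336
bisc 114 [ 456.9 -301.7] [24.6 43.3] 80.94 0.0333
bisc 112 [ 412.7 -221.9] [27.3 43.6] 78.04 0.0338
bisc 112 [ 405.3 -259.5] [27.7 43.4] 82.58 0.0333
bisc 115 [ 403.4 -293.3] [26.9 44.1] 76.85 0.0337
all bisc (array([ 434.4, -260.8]), array([94.3, 96.4]), 79.51)
handle x [0.5439 0.6374]
== wrist
tubhi 1106 [ 485.7 -268.9] [140.8 248.8] 80.67 z [0.0595 0.0612]
tray 5044 [522.6 -10.2] [220.4 140.2] 1.34 z [0.0067 0.0125]
handle 651 [586.3 -12. ] [22.3 95. ] 87.28 z [0.1148 0.1165]
backwall 324 [512.   -7.9] [104.6  71.5] 87.29 z [0.0493 0.0567]
panrim 1177 [587.7 229.6] [129.7 123.9] 89.84 z [0.1302 0.1355]
pedalend 1426 [476.6 230.4] [64.8 87.4] 89.35 z [0.0482 0.063 ]
bowl 57 [728.  161.1] [104.2 251.2] 44.62 z [0.0593 0.0645]
bisc 299 [ 399.3 -289.1] [27.5 46.5] 80.56 0.0338
bisc 309 [ 400.9 -255.2] [28.6 46.5] 78.42 0.0336
bisc 302 [ 408.8 -217.8] [28.  46.5] 79.07 0.0337
bisc 279 [ 452.4 -297.4] [27.  46.6] 77.72 0.0337
bisc 275 [ 457.3 -264.1] [28.2 45.8] 81.87 0.0336
bisc 274 [ 465.1 -227. ] [27.  46.5] 82.44 0.0338
all bisc (array([ 429.9, -257.2]), array([ 98.9, 104.3]), 80.59)
handle x [0.539 0.632]
```

```bash
python3 - <<'E'
from h import *
a=[np.pi,0,3.0945]
q=plan([.572,-.0115,.16],a,10); q=plan([.572,-.0115,.086],a,5,q)
E
```

```text
[[-0.0071, 0.0089, 0.026, 0.0001, -0.0002, 0.0044], [-0.0142, 0.0178, 0.052, 0.0002, -0.0005, 0.0088], [-0.0213, 0.0267, 0.078, 0.0003, -0.0007, 0.0133], [-0.0284, 0.0357, 0.104, 0.0003, -0.001, 0.0177], [-0.0355, 0.0446, 0.13, 0.0004, -0.0012, 0.0221]]
[[-0.0069, 0.0091, 0.026, 0.0001, -0.0003, 0.0044], [-0.0137, 0.0181, 0.052, 0.0002, -0.0005, 0.0088], [-0.0206, 0.0272, 0.078, 0.0003, -0.0008, 0.0133], [-0.0275, 0.0363, 0.104, 0.0004, -0.001, 0.0177], [-0.0343, 0.0454, 0.13, 0.0004, -0.0013, 0.0221]]
-> [ 0.572  -0.0115  0.16  ] [3.142 0.    3.095]
[[-0.0, -0.0, 0.0148, 0.0, 0.0, 0.0], [-0.0, -0.0, 0.0296, 0.0, 0.0, 0.0], [-0.0, -0.0, 0.0444, 0.0, 0.0, 0.0], [-0.0, -0.0, 0.0592, 0.0, 0.0, 0.0], [-0.0, -0.0, 0.074, 0.0, 0.0, 0.0]]
-> [ 0.572  -0.0115  0.086 ] [3.142 0.    3.095]
```

>>> carry_out --pt "-0.007 0.009 0.026 0 0 0.0045" --pt "-0.014 0.018 0.052 0 0 0.009" --pt "-0.021 0.027 0.078 0 0 0.013" --pt "-0.028 0.036 0.104 0 0 0.018" --pt "-0.0355 0.0446 0.13 0 -0.001 0.022"

```text
time: 2.25
tool_pos: [0.5351, -0.0517, 0.2902]
ee_rot: [3.141, 0.001, 3.122]
wrist_force: [-1.0, -0.2, 0.5]
width: 0.094
finger_force: 0.0
```

>>> carry_out --pt "-0.007 0.009 0.026 0 0 0.0045" --pt "-0.014 0.018 0.052 0 0 0.009" --pt "-0.021 0.027 0.078 0 0 0.013" --pt "-0.0275 0.036 0.104 0 0 0.018" --pt "-0.0343 0.0454 0.13 0 -0.001 0.022"

```text
time: 2.75
tool_pos: [0.5703, -0.007, 0.1603]
ee_rot: [3.141, 0.001, 3.1]
wrist_force: [0.4, 0.3, 0.1]
width: 0.0937
finger_force: 0.0
```

>>> carry_out --pt "0 0 0.018 0 0 0" --pt "0 0 0.036 0 0 0" --pt "0 0 0.055 0 0 0" --pt "0 0 0.074 0 0 0" --pt "0 0 0.074 0 0 0"

```text
time: 3.25
tool_pos: [0.5681, -0.0073, 0.084]
ee_rot: [3.141, -0.005, 3.1]
wrist_force: [-0.5, 0.4, 0.1]
width: 0.0939
finger_force: 0.0
```

```bash
python3 - <<'E'
from bench import *
from h import *
s=snapshot("wrist"); cv2.imwrite("pics/w3.png",s["img"][:,:,::-1]); o=get_obs(); print(o["tool_pos"],o["ee_rot"],o["wrist_force"])
W=cloud(s); x,y,z=np.moveaxis(W,-1,0)
m=(z>.1)&(z<.13)&(x>.5)&(x<.66)&(abs(y+.012)<.02); print(rect(W[m]),m.sum(),np.percentile(z[m],[50,95]))
E
```

```text
[ 0.56939757 -0.00765476  0.08595292] [ 3.14085870e+00 -2.11273812e-03  3.10017051e+00] [0.89726954 0.15551433 0.44652004]
(array([584.9, -12.4]), array([22. , 92.3]), 87.36) 4136 [0.11481275 0.1160056 ]
```

View pics/w3.png

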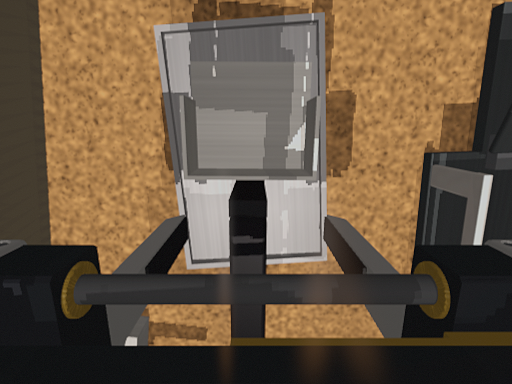

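The handle runs down the middle of the image at about x = 248, between the open fingers. I'll centre on it by 4 mm and close.

>>> carry_out --pt "0 -0.004 0 0 0 -0.005" --pt "0 -0.004 0 0 0 -0.005" --pt "0 -0.004 0 0 0 -0.005" --pt "0 -0.004 0 0 0 -0.005" --pt "0 -0.004 0 0 0 -0.005"

```text
time: 3.8
tool_pos: [0.5715, -0.0132, 0.088]
ee_rot: [3.141, 0.003, 3.104]
wrist_force: [0.1, -0.1, 0.4]
width: 0.094
finger_force: 0.0
```

>>> carry_out --pt "0 0 0 0 0 0" --pt "0 0 0 0 0 0" --pt "0 0 0 0 0 0" --pt "0 0 0 0 0 0" --pt "0 0 0 0 0 0" --jaw 0

```text
time: 4.3
tool_pos: [0.5713, -0.0131, 0.0874]
ee_rot: [3.141, 0.002, 3.104]
wrist_force: [-0.3, -0.7, 0.1]
width: 0.0575
finger_force: 0.0
```

>>> carry_out --pt "0 0 -0.002 0 0 0" --pt "0 0 -0.004 0 0 0" --pt "0 0 -0.008 0 0 0" --pt "0 0 -0.013 0 0 0" --pt "0 0 -0.02 0 0 0"

```text
time: 4.8
tool_pos: [0.5711, -0.0131, 0.1076]
ee_rot: [3.141, 0.001, 3.104]
wrist_force: [0.1, 1.1, -2.0]
width: 0.0213
finger_force: 29.9
```

```bash
cat >> h.py <<'E'
def ground(s,R,p):
    """wrist cloud in the tool frame: points of the scoop below the fingers"""
    W=cloud(s); return (W-p)@R.as_matrix()
def scoop_in_tool(tag):
    """blade-floor plane and back wall of the held scoop, in tool axes"""
    from bench import get_obs,snapshot
    o=get_obs(); s=snapshot("wrist"); p,R=o["tool_pos"],Ro.from_euler("xyz",o["ee_rot"]); print("t",o["time"],p.round(4),o["ee_rot"].round(3),"F",o["wrist_force"].round(2),"w",round(o["width"],4),"ff",round(o["finger_force"],1))
    T=ground(s,R,p); np.savez(tag+".npz",**s); cv2.imwrite(f"pics/{tag}.png",s["img"][:,:,::-1]); x,y,z=np.moveaxis(T,-1,0)
    m=(abs(y)<.045)&(x>.05)&(x<.11)&(z>.05)&(z<.11)
    A=np.c_[x[m],y[m],np.ones(m.sum())]; c,*_=np.linalg.lstsq(A,z[m],rcond=None); print("blade plane z = %.3f x + %.3f y + %.4f"%tuple(c),m.sum(),"resid",np.std(z[m]-A@c).round(4))
    m=(abs(y)<.045)&(z>.03)&(z<.05)&(x>.0)&(x<.08); print("backwall x",np.median(x[m]).round(4),m.sum())
    return T,s
E
python3 - <<'E'
from h import *
scoop_in_tool("w4")
E
```

```text
t 4.8 [ 0.5711 -0.0131  0.1076] [3.141e+00 1.000e-03 3.104e+00] F [ 0.13  1.1  -1.97] w 0.0213 ff 29.9
blade plane z = 0.003 x + -0.002 y + 0.0952 6069 resid 0.0007
backwall x 0.0315 111
```

The fingers closed late, partway up the lift, so the grip is about 17 mm too high on the bar. I'll set the scoop down and regrip.

>>> carry_out --pt "0 0 0.001 0 0 0" --pt "0 0 0.002 0 0 0" --pt "0 0 0.003 0 0 0" --pt "0 0 0.004 0 0 0" --pt "0 0 0.004 0 0 0"

```text
time: 5.35
tool_pos: [0.5711, -0.0131, 0.1034]
ee_rot: [3.141, 0.002, 3.104]
wrist_force: [0.9, 0.3, -1.0]
width: 0.0218
finger_force: 29.9
```

>>> carry_out --pt "0 0 0 0 0 0" --pt "0 0 0 0 0 0" --pt "0 0 0 0 0 0" --pt "0 0 0.008 0 0 0" --pt "0 0 0.018 0 0 0" --jaw 0.4

```text
time: 5.85
tool_pos: [0.5717, -0.0132, 0.0854]
ee_rot: [3.142, 0.003, 3.104]
wrist_force: [-0.3, 0.2, -0.5]
width: 0.0378
finger_force: 0.0
```

>>> carry_out --pt "0 0 0 0 0 0" --pt "0 0 0 0 0 0" --pt "0 0 0 0 0 0" --pt "0 0 0 0 0 0" --pt "0 0 0 0 0 0" --jaw 0

```text
time: 6.35
tool_pos: [0.5713, -0.0131, 0.0855]
ee_rot: [3.141, 0.002, 3.104]
wrist_force: [0.5, 0.6, -2.0]
width: 0.0219
finger_force: 30.0
```

>>> carry_out --pt "0 0 0 0 0 0" --pt "0 0 0 0 0 0" --pt "0 0 0 0 0 0" --pt "0 0 0 0 0 0" --pt "0 0 0 0 0 0"

```text
time: 6.85
tool_pos: [0.5713, -0.0131, 0.0855]
ee_rot: [3.141, 0.002, 3.104]
wrist_force: [-0.1, 1.3, -1.4]
width: 0.0216
finger_force: 30.0
```

```bash
python3 - <<'E'
from h import *
scoop_in_tool("w5")
E
```

```text
t 6.85 [ 0.5713 -0.0131  0.0855] [3.141e+00 2.000e-03 3.104e+00] F [-0.07  1.27 -1.39] w 0.0216 ff 30.0
blade plane z = 0.002 x + -0.000 y + 0.0767 6967 resid 0.0007
backwall x 0.0337 763
```

```bash
cat >> h.py <<'E'
YT=-0.162; TO=np.array([.5054,-.2721,0.])   # tub yaw, origin
S0,Z0=.0745,.0797                            # tool origin in the scoop's frame: x=S0, z=Z0
def tub(x,y,z): return TO+Ro.from_euler("z",YT).apply([x,y,z])
def sc(pt,yaw,up=0,piv=(0,0,0)):
    """TCP pose that puts scoop point piv at world pt, scoop yaw, nose raised by up (rad)"""
    R=Ro.from_euler("ZY",[yaw,up]); p=np.array(pt)+R.apply(np.array([S0,0,Z0])-piv)
    return p,(R*Ro.from_euler("y",np.pi)).as_euler("xyz")
E
python3 - <<'E'
from h import *
q=plan([.5713,-.0131,.19],[3.1415,0,3.104],5)
q=plan(*sc(tub(.038,.001,.11),YT),15,q)
q=plan(*sc(tub(.038,.001,.030),YT),5,q)
E
```

```text
[[-0.0, 0.0, -0.0209, 0.0, 0.0004, -0.0], [-0.0001, 0.0, -0.0418, 0.0, 0.0008, -0.0001], [-0.0001, 0.0, -0.0627, 0.0, 0.0013, -0.0001], [-0.0002, 0.0, -0.0836, 0.0, 0.0017, -0.0002], [-0.0002, 0.0, -0.1045, 0.0, 0.0021, -0.0002]]
-> [ 0.5713 -0.0131  0.19  ] [3.141 0.    3.104]
[[-0.0037, -0.0183, 0.0, 0.0, 0.0, 0.0083], [-0.0074, -0.0366, 0.0, 0.0, 0.0, 0.0166], [-0.0111, -0.0548, 0.0001, 0.0, 0.0, 0.0249], [-0.0148, -0.0731, 0.0001, 0.0, 0.0, 0.0332], [-0.0185, -0.0914, 0.0001, 0.0, 0.0, 0.0415]]
[[-0.0045, -0.0181, 0.0, 0.0, 0.0, 0.0083], [-0.0089, -0.0362, 0.0, 0.0, 0.0, 0.0166], [-0.0134, -0.0543, 0.0001, 0.0, 0.0, 0.0249], [-0.0179, -0.0725, 0.0001, 0.0001, 0.0, 0.0332], [-0.0223, -0.0906, 0.0001, 0.0001, 0.0, 0.0414]]
[[-0.0052, -0.0179, 0.0, 0.0, 0.0, 0.0083], [-0.0104, -0.0358, 0.0, 0.0, 0.0, 0.0166], [-0.0157, -0.0537, 0.0001, 0.0, 0.0, 0.0249], [-0.0209, -0.0716, 0.0001, 0.0, 0.0, 0.0332], [-0.0261, -0.0895, 0.0001, 0.0, 0.0, 0.0415]]
-> [ 0.6166 -0.2892  0.1897] [3.142 0.    2.98 ]
[[-0.0, -0.0, 0.016, 0.0, 0.0, -0.0], [-0.0, -0.0, 0.032, 0.0, 0.0, -0.0], [-0.0, -0.0, 0.048, 0.0, 0.0, -0.0], [-0.0, -0.0, 0.064, 0.0, 0.0, -0.0], [-0.0, -0.0, 0.08, 0.0, 0.0, -0.0]]
-> [ 0.6166 -0.2892  0.1097] [3.142 0.    2.98 ]
```

>>> carry_out --pt "0 0 -0.015 0 0 0" --pt "0 0 -0.035 0 0 0" --pt "0 0 -0.06 0 0 0" --pt "0 0 -0.085 0 0.001 0" --pt "0 0 -0.1045 0 0.002 0"

```text
time: 7.4
tool_pos: [0.5717, -0.0132, 0.1934]
ee_rot: [-3.141, 0.003, 3.104]
wrist_force: [0.7, 0.1, -1.1]
width: 0.0217
finger_force: 30.0
```

>>> carry_out --pt "-0.0037 -0.018 0 0 0 0.008" --pt "-0.0074 -0.0366 0 0 0 0.017" --pt "-0.011 -0.0548 0 0 0 0.025" --pt "-0.0148 -0.073 0 0 0 0.033" --pt "-0.0185 -0.0914 0 0 0 0.0415"

```text
time: 7.9
tool_pos: [0.5865, -0.1062, 0.1909]
ee_rot: [-3.142, 0.001, 3.062]
wrist_force: [-0.4, -0.8, -2.0]
width: 0.0214
finger_force: 30.0
```

>>> carry_out --pt "-0.0045 -0.018 0 0 0 0.008" --pt "-0.009 -0.0362 0 0 0 0.017" --pt "-0.0134 -0.0543 0 0 0 0.025" --pt "-0.018 -0.0725 0 0 0 0.033" --pt "-0.0223 -0.0906 0 0 0 0.0415"

```text
time: 8.4
tool_pos: [0.6014, -0.1988, 0.1899]
ee_rot: [3.141, -0.0, 3.02]
wrist_force: [-0.7, 0.2, -0.7]
width: 0.0217
finger_force: 30.0
```

>>> carry_out --pt "-0.0065 -0.022 0 0 0 0.0103" --pt "-0.013 -0.0447 0 0 0 0.0207" --pt "-0.0196 -0.067 0 0 0 0.031" --pt "-0.0261 -0.0895 0 0 0 0.0415" --pt "-0.0261 -0.0895 0 0 0 0.0415"

```text
time: 8.9
tool_pos: [0.616, -0.2931, 0.1889]
ee_rot: [-3.141, -0.001, 2.975]
wrist_force: [0.4, 0.4, -2.4]
width: 0.0215
finger_force: 30.0
```

```bash
python3 - <<'E'
from h import *
T,s=scoop_in_tool("w6")
W=cloud(s);x,y,z=np.moveaxis(W,-1,0); m=(z>.05)&(z<.066)&(x<.62)&(x>.3)&(y<-.17)&(y>-.36); print(m.sum(),rect(W[m]))
for nm,pt in dict(noseR=(-52.5,52,3),noseL=(-52.5,-52,3)).items(): pass
q=plan(*sc(tub(.038,.001,.030),YT),5)
E
```

```text
t 8.9 [ 0.616  -0.2931  0.1889] [-3.141e+00 -1.000e-03  2.975e+00] F [ 0.41  0.43 -2.37] w 0.0215 ff 30.0
blade plane z = 0.003 x + -0.001 y + 0.0768 6995 resid 0.0007
backwall x 0.0338 761
1344 (array([ 518. , -274.4]), array([140.4, 185.7]), 80.76)
[[-0.0001, 0.0004, 0.0159, 0.0001, -0.0002, -0.0005], [-0.0001, 0.0008, 0.0318, 0.0003, -0.0004, -0.0011], [-0.0002, 0.0011, 0.0476, 0.0004, -0.0006, -0.0016], [-0.0003, 0.0015, 0.0635, 0.0005, -0.0008, -0.0021], [-0.0003, 0.0019, 0.0794, 0.0007, -0.001, -0.0026]]
-> [ 0.6166 -0.2893  0.1097] [-3.142 -0.     2.98 ]
```

View pics/w6.png

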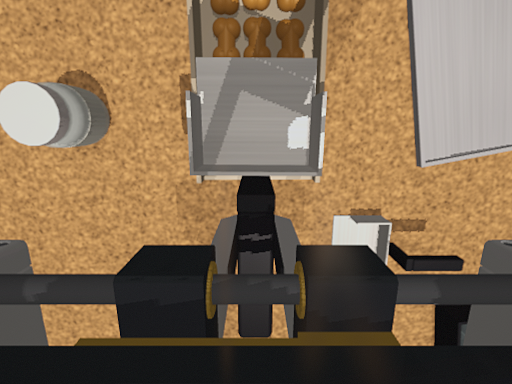

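The picture shows the scoop held level at (255,115) over the tub's free end. It is in line with the tub, with the biscuits just ahead at y < 60.

>>> carry_out --pt "0 0.002 0.018 0 0 -0.003" --pt "0 0.002 0.038 0 0 -0.003" --pt "0 0.002 0.06 0 0 -0.003" --pt "0 0.002 0.0795 0 0 -0.003" --pt "0 0.002 0.0795 0 0 -0.003"

```text
time: 9.45
tool_pos: [0.6146, -0.2853, 0.1063]
ee_rot: [3.138, -0.007, 2.983]
wrist_force: [-0.4, -0.6, -1.9]
width: 0.0214
finger_force: 30.0
```

>>> carry_out --pt "0 0 0.003 0 0 0" --pt "0 0 0.006 0 0 0" --pt "0 0 0.009 0 0 0" --pt "0 0 0.012 0 0 0" --pt "0 0 0.0135 0 0 0"

```text
time: 9.95
tool_pos: [0.6167, -0.2872, 0.0971]
ee_rot: [3.141, 0.0, 2.982]
wrist_force: [0.5, -0.3, -1.1]
width: 0.0221
finger_force: 30.0
```

```bash
python3 - <<'E'
from h import *
T,s=scoop_in_tool("w7")
print(sc(tub(.038,.001,.015),YT)[0].round(4))
q=plan(*sc(tub(.008,.001,.015),YT),5)
E
```

```text
t 9.95 [ 0.6167 -0.2872  0.0971] [3.141 0.    2.982] F [ 0.5  -0.33 -1.1 ] w 0.0221 ff 30.0
blade plane z = 0.002 x + -0.001 y + 0.0768 6981 resid 0.0007
backwall x 0.0338 762
[ 0.6166 -0.2893  0.0947]
[[0.0059, -0.0004, 0.0004, 0.0001, -0.0001, 0.0005], [0.0118, -0.0008, 0.0008, 0.0001, -0.0001, 0.0011], [0.0178, -0.0012, 0.0012, 0.0002, -0.0002, 0.0016], [0.0237, -0.0016, 0.0016, 0.0002, -0.0002, 0.0022], [0.0296, -0.002, 0.002, 0.0003, -0.0003, 0.0027]]
-> [ 0.587  -0.2845  0.0947] [-3.142  0.     2.98 ]
```

>>> carry_out --pt "0 -0.002 0.001 0 0 0.002" --pt "0 -0.002 0.002 0 0 0.002" --pt "0 -0.002 0.003 0 0 0.002" --pt "0 -0.002 0.003 0 0 0.002" --pt "0 -0.002 0.003 0 0 0.002"

```text
time: 10.5
tool_pos: [0.6164, -0.2893, 0.0941]
ee_rot: [3.142, 0.0, 2.98]
wrist_force: [-0.2, -0.7, -1.0]
width: 0.0221
finger_force: 30.0
```

>>> carry_out --pt "0.005 0 0 0 0 0" --pt "0.01 0 0 0 0 0" --pt "0.015 0 0 0 0 0" --pt "0.02 0 0 0 0 0" --pt "0.025 0 0 0 0 0"

```text
time: 11.0
tool_pos: [0.5914, -0.2852, 0.0943]
ee_rot: [-3.142, 0.001, 2.98]
wrist_force: [1.6, -1.4, -1.1]
width: 0.0215
finger_force: 30.0
```

```bash
python3 - <<'E'
from h import *
T,s=scoop_in_tool("w8")
E
```

```text
t 11.0 [ 0.5914 -0.2852  0.0943] [-3.142e+00  1.000e-03  2.980e+00] F [ 1.56 -1.43 -1.13] w 0.0215 ff 30.0
blade plane z = 0.002 x + -0.001 y + 0.0768 6997 resid 0.0007
backwall x 0.0338 761
```

>>> carry_out --pt "0.005 0 0.0005 0 0 0" --pt "0.01 0 0.0005 0 0 0" --pt "0.015 0 0.0005 0 0 0" --pt "0.02 0 0.0005 0 0 0" --pt "0.025 0 0.0005 0 0 0"

```text
time: 11.55
tool_pos: [0.567, -0.2813, 0.094]
ee_rot: [-3.141, 0.001, 2.98]
wrist_force: [2.3, -0.5, 2.2]
width: 0.0219
finger_force: 30.0
```

>>> carry_out --pt "0.005 0 0 0 0 0" --pt "0.01 0 0 0 0 0" --pt "0.015 0 0 0 0 0" --pt "0.02 0 0 0 0 0" --pt "0.025 0 0 0 0 0"

```text
time: 12.05
tool_pos: [0.5423, -0.2773, 0.094]
ee_rot: [-3.141, 0.001, 2.98]
wrist_force: [6.3, -0.3, 4.4]
width: 0.0219
finger_force: 30.0
```

```bash
python3 - <<'E'
from h import *
T,s=scoop_in_tool("w9")
E
```

```text
t 12.05 [ 0.5423 -0.2773  0.094 ] [-3.141e+00  1.000e-03  2.980e+00] F [ 6.29 -0.34  4.37] w 0.0219 ff 30.0
blade plane z = -0.370 x + -0.001 y + 0.0975 7623 resid 0.0073
backwall x 0.034 776
```

View pics/w9.png

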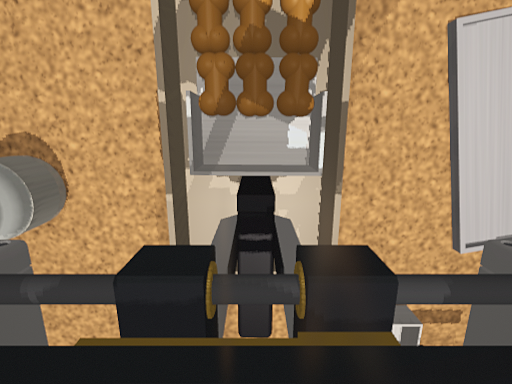

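The front row is sliding onto the blade between the side walls, with its rear edge at about y = 115. I'll keep pushing.

>>> carry_out --pt "0.005 0 0 0 0 0" --pt "0.01 0 0 0 0 0" --pt "0.015 0 0 0 0 0" --pt "0.02 0 0 0 0 0" --pt "0.025 0 0 0 0 0"

```text
time: 12.6
tool_pos: [0.5177, -0.2733, 0.094]
ee_rot: [-3.141, 0.001, 2.98]
wrist_force: [3.5, -1.5, 4.1]
width: 0.0221
finger_force: 30.0
```

>>> carry_out --pt "0.003 0 0 0 0 0" --pt "0.006 0 0 0 0 0" --pt "0.009 0 0 0 0 0" --pt "0.012 0 0 0 0 0" --pt "0.012 0 0 0 0 0"

```text
time: 13.1
tool_pos: [0.5074, -0.2716, 0.0947]
ee_rot: [-3.141, 0.005, 2.98]
wrist_force: [8.4, -0.1, 5.4]
width: 0.0217
finger_force: 30.0
```

```bash
python3 - <<'E'
from h import *
T,s=scoop_in_tool("w10"); W=cloud(s)
L=Ro.from_euler("z",YT).inv().apply((W-TO).reshape(-1,3)).reshape(W.shape); I=s["img"].astype(int)
m=(I[...,0]-I[...,2]>60)&(abs(L[...,1])<.06)&(L[...,2]>.018)&(L[...,2]<.06)&(L[...,0]>-.14)&(L[...,0]<.09); print("bisc x",np.percentile(L[m][:,0],[1,50,99]).round(3),"y",np.percentile(L[m][:,1],[1,99]).round(3))
print("up-tilt:"); o=get_obs() if 0 else None
E
```

```text
t 13.1 [ 0.5074 -0.2716  0.0947] [-3.141  0.005  2.98 ] F [ 8.38 -0.12  5.42] w 0.0217 ff 30.0
blade plane z = 0.016 x + 0.005 y + 0.0590 7933 resid 0.007
backwall x 0.0337 770
bisc x [-0.135 -0.093 -0.042] y [-0.047  0.048]
up-tilt:
```

>>> carry_out --pt "0.003 0 0 0 0 0" --pt "0.006 0 0 0 0 0" --pt "0.008 0 0 0 0 0" --pt "0.008 0 0 0 0 0" --pt "0.008 0 0 0 0 0"

```text
time: 13.65
tool_pos: [0.5001, -0.2705, 0.0948]
ee_rot: [-3.141, 0.006, 2.981]
wrist_force: [7.7, -1.0, 5.1]
width: 0.0217
finger_force: 30.0
```

```bash
python3 - <<'E'
from h import *
from bench import get_obs
o=get_obs(); print(o["tool_pos"].round(4),o["ee_rot"].round(3),o["wrist_force"].round(1))
d=Ro.from_euler("z",YT).inv().apply(o["tool_pos"]-TO); x0=d[0]-S0; print("scoop origin in tub",x0.round(4),"nose",(x0-.0525).round(4))
pv=(.0425,0,0); a=x0+.0425
q=plan(*sc(tub(a+.003,.001,.0165),YT,.3,pv),5)
q=plan(*sc(tub(a+.012,.001,.10),YT,.32,pv),10,q)
E
```

```text
[ 0.5001 -0.2705  0.0948] [-3.141  0.006  2.981] [ 7.7 -1.   5.1]
scoop origin in tub -0.08 nose -0.1325
[[-0.005, 0.0, 0.0024, -0.0002, 0.0612, 0.0002], [-0.01, 0.0001, 0.0047, -0.0004, 0.1225, 0.0004], [-0.015, 0.0001, 0.0071, -0.0006, 0.1837, 0.0007], [-0.02, 0.0002, 0.0094, -0.0008, 0.245, 0.0009], [-0.0251, 0.0002, 0.0118, -0.001, 0.3062, 0.0011]]
-> [ 0.525  -0.2743  0.0832] [ 3.142 -0.3    2.98 ]
[[0.0015, 0.0, -0.0082, 0.0, 0.002, -0.0], [0.0029, 0.0, -0.0164, 0.0, 0.004, -0.0], [0.0044, 0.0, -0.0245, 0.0, 0.006, -0.0], [0.0058, 0.0, -0.0327, 0.0, 0.008, -0.0], [0.0073, 0.0, -0.0409, 0.0, 0.01, -0.0]]
[[0.0015, 0.0, -0.0082, 0.0, 0.002, -0.0], [0.0031, 0.0, -0.0163, 0.0, 0.004, -0.0], [0.0046, 0.0, -0.0245, 0.0, 0.006, -0.0], [0.0061, 0.0, -0.0326, 0.0, 0.008, -0.0], [0.0076, 0.0, -0.0408, 0.0, 0.01, -0.0]]
-> [ 0.5351 -0.276   0.1656] [ 3.142 -0.32   2.98 ]
```

>>> carry_out --pt "-0.005 0 0.002 0 0.061 0" --pt "-0.01 0 0.004 0 0.122 0" --pt "-0.015 0 0.0065 0 0.184 0" --pt "-0.02 0 0.009 0 0.245 0" --pt "-0.025 0 0.0115 0 0.306 0"

```text
time: 14.15
tool_pos: [0.5212, -0.2739, 0.0821]
ee_rot: [-3.141, -0.312, 2.98]
wrist_force: [1.1, -0.3, 2.1]
width: 0.0218
finger_force: 30.0
```

>>> carry_out --pt "0.001 0 -0.004 0 0.002 0" --pt "0.002 0 -0.01 0 0.004 0" --pt "0.004 0 -0.02 0 0.006 0" --pt "0.0055 0 -0.03 0 0.008 0" --pt "0.0075 0 -0.041 0 0.01 0"

```text
time: 14.65
tool_pos: [0.5271, -0.2748, 0.1245]
ee_rot: [3.141, -0.316, 2.98]
wrist_force: [0.3, -0.4, -3.7]
width: 0.0219
finger_force: 30.0
```

```bash
python3 - <<'E'
from h import *
T,s=scoop_in_tool("w11"); x,y,z=np.moveaxis(T,-1,0)
m=(abs(abs(y)-.0505)<.0012)&(x>.035)&(x<.09)&(z>.02)&(z<.05); 
print("side wall top slope",np.polyfit(x[m],z[m],1) if m.sum()>10 else 0,m.sum())
E
```

```text
t 14.65 [ 0.5271 -0.2748  0.1245] [ 3.141 -0.316  2.98 ] F [ 0.3  -0.44 -3.75] w 0.0219 ff 30.0
blade plane z = 0.011 x + -0.000 y + 0.0617 7662 resid 0.0073
backwall x 0.0321 708
side wall top slope [0.00355589 0.03751782] 574
```

View pics/w11.png

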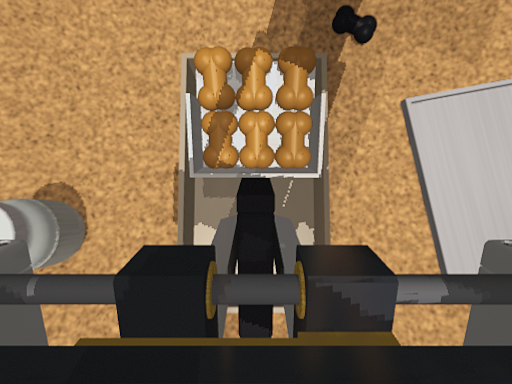

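All six biscuits lie on the blade in two rows (y 50–165), and the scoop hasn't slipped in the grip. Next I'll lift it and carry it to the pan.

```bash
python3 - <<'E'
from h import *
nz=(-.0525,0,0)
q=plan([.535,-.275,.27],[np.pi,-.32,2.98],10)
q=plan(*sc([.52,.235,.25],-.35,.25,nz),25,q)
E
```

```text
[[0.0038, 0.0001, -0.0138, -0.0001, 0.0008, -0.0], [0.0075, 0.0002, -0.0276, -0.0003, 0.0015, -0.0001], [0.0113, 0.0004, -0.0414, -0.0004, 0.0023, -0.0001], [0.0151, 0.0005, -0.0552, -0.0006, 0.0031, -0.0002], [0.0189, 0.0006, -0.069, -0.0007, 0.0038, -0.0002]]
[[0.0038, 0.0001, -0.0138, -0.0001, 0.0008, -0.0001], [0.0076, 0.0003, -0.0276, -0.0003, 0.0016, -0.0001], [0.0115, 0.0004, -0.0414, -0.0004, 0.0023, -0.0002], [0.0153, 0.0005, -0.0552, -0.0006, 0.0031, -0.0002], [0.0191, 0.0007, -0.069, -0.0007, 0.0039, -0.0003]]
-> [ 0.535 -0.275  0.27 ] [-3.142 -0.32   2.98 ]
[[-0.0013, 0.019, -0.0015, -0.0021, -0.0028, 0.0072], [-0.0026, 0.0379, -0.0031, -0.0042, -0.0056, 0.0145], [-0.004, 0.0569, -0.0046, -0.0064, -0.0084, 0.0217], [-0.0053, 0.0759, -0.0061, -0.0085, -0.0112, 0.0289], [-0.0066, 0.0948, -0.0076, -0.0106, -0.014, 0.0362]]
[[-0.0007, 0.019, -0.0013, -0.0021, -0.0028, 0.0072], [-0.0013, 0.038, -0.0026, -0.0042, -0.0056, 0.0145], [-0.002, 0.0571, -0.0039, -0.0064, -0.0084, 0.0217], [-0.0026, 0.0761, -0.0052, -0.0085, -0.0112, 0.0289], [-0.0033, 0.0951, -0.0066, -0.0106, -0.0139, 0.0362]]
[[0.0, 0.019, -0.0011, -0.0021, -0.0028, 0.0072], [0.0, 0.0381, -0.0022, -0.0042, -0.0056, 0.0145], [0.0, 0.0571, -0.0033, -0.0064, -0.0084, 0.0217], [0.0001, 0.0762, -0.0044, -0.0085, -0.0112, 0.0289], [0.0001, 0.0952, -0.0055, -0.0106, -0.014, 0.0362]]
[[0.0007, 0.019, -0.0009, -0.0021, -0.0028, 0.0072], [0.0014, 0.0381, -0.0018, -0.0042, -0.0056, 0.0145], [0.0021, 0.0571, -0.0027, -0.0064, -0.0084, 0.0217], [0.0028, 0.0762, -0.0036, -0.0085, -0.0112, 0.0289], [0.0035, 0.0952, -0.0045, -0.0106, -0.0139, 0.0361]]
[[0.0014, 0.019, -0.0007, -0.0021, -0.0028, 0.0072], [0.0027, 0.038, -0.0015, -0.0042, -0.0056, 0.0145], [0.0041, 0.0571, -0.0022, -0.0064, -0.0084, 0.0217], [0.0054, 0.0761, -0.0029, -0.0085, -0.0112, 0.0289], [0.0068, 0.0951, -0.0036, -0.0106, -0.014, 0.0362]]
-> [0.6541 0.1861 0.2958] [-3.142 -0.25   2.792]
```

>>> carry_out --pt "0.004 0 -0.014 0 0 0" --pt "0.0075 0 -0.028 0 0 0" --pt "0.011 0 -0.041 0 0 0" --pt "0.015 0 -0.055 0 0 0" --pt "0.019 0 -0.069 0 0 0"

```text
time: 15.2
tool_pos: [0.5311, -0.2754, 0.1963]
ee_rot: [-3.142, -0.315, 2.98]
wrist_force: [-0.1, -0.7, -3.2]
width: 0.022
finger_force: 30.0
```

>>> carry_out --pt "0.004 0 -0.014 0 0 0" --pt "0.0075 0 -0.028 0 0 0" --pt "0.012 0 -0.045 0 0 0" --pt "0.016 0 -0.059 0 0 0" --pt "0.019 0 -0.069 0 0 0"

```text
time: 15.7
tool_pos: [0.5346, -0.276, 0.2682]
ee_rot: [-3.141, -0.314, 2.98]
wrist_force: [-0.1, 0.9, -3.3]
width: 0.0218
finger_force: 30.0
```

>>> carry_out --pt "-0.0007 0.01 -0.001 -0.001 -0.0014 0.004" --pt "-0.002 0.03 -0.0025 -0.003 -0.0045 0.0115" --pt "-0.0035 0.05 -0.004 -0.0055 -0.007 0.019" --pt "-0.005 0.072 -0.006 -0.008 -0.0105 0.027" --pt "-0.0066 0.0948 -0.0076 -0.0106 -0.014 0.036"

```text
time: 16.2
tool_pos: [0.5581, -0.1823, 0.2707]
ee_rot: [-3.141, -0.304, 2.942]
wrist_force: [-0.2, 0.9, -2.3]
width: 0.0222
finger_force: 30.0
```

>>> carry_out --pt "-0.0007 0.019 -0.0013 -0.002 -0.003 0.007" --pt "-0.0013 0.038 -0.0026 -0.004 -0.0056 0.0145" --pt "-0.002 0.057 -0.004 -0.0064 -0.0084 0.022" --pt "-0.0026 0.076 -0.005 -0.0085 -0.011 0.029" --pt "-0.0033 0.095 -0.0066 -0.0106 -0.014 0.036"

```text
time: 16.7
tool_pos: [0.5817, -0.0901, 0.2759]
ee_rot: [-3.14, -0.29, 2.905]
wrist_force: [0.6, 0.6, -3.5]
width: 0.0217
finger_force: 30.0
```

>>> carry_out --pt "0 0.019 -0.001 -0.002 -0.003 0.007" --pt "0 0.038 -0.002 -0.004 -0.0056 0.0145" --pt "0 0.057 -0.003 -0.0064 -0.0084 0.022" --pt "0 0.076 -0.0045 -0.0085 -0.011 0.029" --pt "0 0.095 -0.0055 -0.0106 -0.014 0.036"

```text
time: 17.2
tool_pos: [0.6054, 0.0018, 0.2811]
ee_rot: [-3.14, -0.276, 2.867]
wrist_force: [0.9, 0.2, -2.8]
width: 0.0216
finger_force: 30.0
```

>>> carry_out --pt "0.0007 0.019 -0.001 -0.002 -0.003 0.007" --pt "0.0014 0.038 -0.002 -0.004 -0.0056 0.0145" --pt "0.002 0.057 -0.0027 -0.0064 -0.0084 0.022" --pt "0.003 0.076 -0.0036 -0.0085 -0.011 0.029" --pt "0.0035 0.095 -0.0045 -0.0106 -0.014 0.036"

```text
time: 17.7
tool_pos: [0.6289, 0.0938, 0.2862]
ee_rot: [-3.14, -0.262, 2.83]
wrist_force: [0.3, -0.2, -3.9]
width: 0.0219
finger_force: 30.0
```

>>> carry_out --pt "0.0014 0.019 -0.0007 -0.002 -0.003 0.007" --pt "0.0027 0.038 -0.0015 -0.004 -0.0056 0.0145" --pt "0.004 0.06 -0.002 -0.0064 -0.0084 0.022" --pt "0.0055 0.08 -0.003 -0.0085 -0.011 0.029" --pt "0.0068 0.095 -0.0036 -0.0106 -0.014 0.036"

```text
time: 18.2
tool_pos: [0.6526, 0.1863, 0.2912]
ee_rot: [-3.141, -0.248, 2.793]
wrist_force: [0.1, -0.7, -2.9]
width: 0.0216
finger_force: 30.0
```

```bash
python3 - <<'E'
from h import *
from bench import get_obs
T,s=scoop_in_tool("w12"); x,y,z=np.moveaxis(T,-1,0)
m=(abs(abs(y)-.0505)<.0012)&(x>.035)&(x<.09)&(z>.02)&(z<.05); print("wall slope",np.polyfit(x[m],z[m],1),m.sum())
W=cloud(s); a,b,c=np.moveaxis(W,-1,0); m=(c>.12)&(c<.145)&(a<.72)&(a>.5)&(b>.15)&(b<.32); print("pan",m.sum(),rect(W[m]))
o=get_obs(); print(o["tool_pos"].round(4),o["joint_positions"].round(2))
nz=(-.0525,0,0)
q=plan(*sc([.575,.235,.165],-.35,0,nz),5)
q=plan(*sc([.590,.235,.135],-.35,-.45,nz),5,q)
q=plan(*sc([.60,.232,.13],-.35,-.9,nz),5,q)
E
```

```text
t 18.2 [0.6526 0.1863 0.2912] [-3.141 -0.248  2.793] F [ 0.09 -0.66 -2.89] w 0.0216 ff 30.0
blade plane z = 0.025 x + -0.001 y + 0.0615 7552 resid 0.0072
backwall x 0.0313 698
wall slope [0.03061045 0.0358449 ] 513
pan 257 (array([624.6, 229.5]), array([130.6,  45.4]), 86.0)
[0.6528 0.1885 0.2911] [ 0.14  0.59  0.58  0.14  2.19 -1.02]
[[-0.0097, 0.0033, 0.0071, 0.0002, -0.0495, 0.0008], [-0.0193, 0.0067, 0.0143, 0.0005, -0.099, 0.0017], [-0.029, 0.01, 0.0214, 0.0007, -0.1485, 0.0025], [-0.0387, 0.0134, 0.0286, 0.001, -0.1981, 0.0034], [-0.0483, 0.0167, 0.0357, 0.0012, -0.2476, 0.0042]]
-> [0.6943 0.1914 0.2447] [3.142 0.    2.792]
[[0.0066, 0.001, -0.0035, 0.0, -0.09, 0.0], [0.0133, 0.0021, -0.0069, 0.0, -0.18, 0.0], [0.0199, 0.0031, -0.0104, 0.0, -0.27, 0.0], [0.0266, 0.0041, -0.0138, 0.0, -0.36, 0.0], [0.0332, 0.0052, -0.0173, 0.0, -0.45, 0.0]]
-> [0.6649 0.2077 0.262 ] [3.142 0.45  2.792]
[[0.008, 0.0001, -0.0077, 0.0, -0.09, -0.0], [0.016, 0.0002, -0.0153, 0.0, -0.18, -0.0], [0.0241, 0.0004, -0.023, 0.0, -0.27, -0.0], [0.0321, 0.0005, -0.0306, 0.0, -0.36, -0.0], [0.0401, 0.0006, -0.0383, 0.0, -0.45, -0.0]]
-> [0.6155 0.2263 0.2791] [3.142 0.9   2.792]
```

View pics/w12.png

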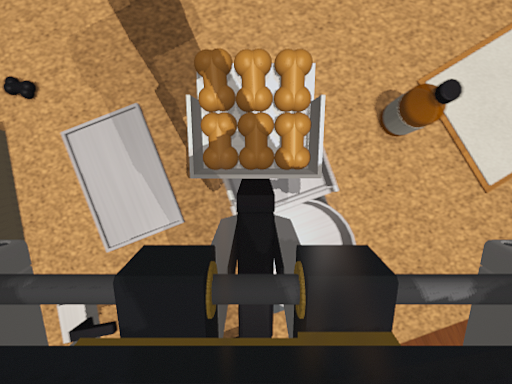

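All six biscuits are still on the blade (y 50–165), over the pan's near side. The tray is at (120,175) and the bottle at (420,105), well clear. I'll bring the nose over the pan and then tip.

>>> carry_out --pt "-0.0097 0.0033 0.007 0 -0.05 0" --pt "-0.0193 0.0067 0.014 0 -0.1 0.001" --pt "-0.029 0.01 0.021 0 -0.148 0.002" --pt "-0.0387 0.0134 0.0286 0 -0.198 0.003" --pt "-0.0483 0.0167 0.0355 0 -0.248 0.004"

```text
time: 18.75
tool_pos: [0.6943, 0.1868, 0.2452]
ee_rot: [-3.141, 0.002, 2.788]
wrist_force: [-0.8, -0.2, -3.1]
width: 0.0219
finger_force: 30.0
```

```bash
python3 - <<'E'
from h import *
from bench import get_obs
o=get_obs(); print(o["tool_pos"].round(4),o["ee_rot"].round(3),o["joint_positions"].round(2))
nz=(-.0525,0,0)
q=plan(*sc([.590,.235,.142],-.35,-.45,nz),5)
q=plan(*sc([.60,.232,.138],-.35,-.9,nz),5,q)
E
```

```text
[0.6943 0.1868 0.2452] [-3.141e+00  2.000e-03  2.788e+00] [ 0.18  0.48  0.8  -0.    1.86 -1.03]
[[0.007, 0.0019, -0.0048, -0.0003, -0.0895, -0.0006], [0.0139, 0.0038, -0.0096, -0.0006, -0.179, -0.0012], [0.0209, 0.0057, -0.0143, -0.0009, -0.2686, -0.0018], [0.0278, 0.0075, -0.0191, -0.0012, -0.3581, -0.0025], [0.0348, 0.0094, -0.0239, -0.0015, -0.4476, -0.0031]]
-> [0.6648 0.2077 0.269 ] [-3.142  0.45   2.792]
[[0.0079, 0.0001, -0.0078, -0.0, -0.09, 0.0], [0.0159, 0.0003, -0.0157, -0.0, -0.18, 0.0], [0.0238, 0.0004, -0.0235, -0.0, -0.27, 0.0], [0.0317, 0.0005, -0.0313, -0.0, -0.36, 0.0], [0.0396, 0.0006, -0.0391, -0.0, -0.45, 0.0]]
-> [0.6156 0.2263 0.287 ] [-3.142  0.9    2.792]
```

>>> carry_out --pt "0.007 0.002 -0.005 0 -0.09 0" --pt "0.014 0.004 -0.0095 0 -0.18 -0.001" --pt "0.021 0.0055 -0.014 0 -0.27 -0.002" --pt "0.028 0.0075 -0.019 0 -0.36 -0.0025" --pt "0.035 0.0095 -0.024 0 -0.448 -0.003"

```text
time: 19.25
tool_pos: [0.6634, 0.2078, 0.2698]
ee_rot: [-3.141, 0.451, 2.791]
wrist_force: [0.5, 0.1, -2.8]
width: 0.022
finger_force: 30.0
```

>>> carry_out --pt "0.008 0 -0.008 0 -0.09 0" --pt "0.016 0 -0.0155 0 -0.18 0" --pt "0.024 0 -0.0235 0 -0.27 0" --pt "0.032 0.0005 -0.0315 0 -0.36 0" --pt "0.0395 0.0005 -0.039 0 -0.45 0"

```text
time: 19.75
tool_pos: [0.6143, 0.2262, 0.2881]
ee_rot: [3.141, 0.902, 2.79]
wrist_force: [0.1, -0.7, -2.0]
width: 0.0213
finger_force: 30.0
```

```bash
python3 - <<'E'
from h import *
from bench import get_obs
T,s=scoop_in_tool("w13"); 
W=cloud(s); I=s["img"].astype(int); m=(I[...,0]-I[...,2]>60)&(I[...,0]>110)&(W[...,2]>.08)
print(m.sum(),[np.percentile(W[m][:,i],[2,50,98]).round(3).tolist() for i in range(3)])
nz=(-.0525,0,0)
q=plan(*sc([.628,.224,.165],-.35,-1.0,nz),5)
E
```

```text
t 19.75 [0.6143 0.2262 0.2881] [3.141 0.902 2.79 ] F [ 0.13 -0.67 -1.98] w 0.0213 ff 30.0
blade plane z = 0.040 x + -0.001 y + 0.0761 6852 resid 0.0007
backwall x 0.0307 697
3496 [[0.506, 0.582, 0.605], [0.188, 0.239, 0.286], [0.106, 0.139, 0.342]]
[[-0.0072, 0.0006, -0.001, -0.0003, -0.0202, 0.0007], [-0.0143, 0.0011, -0.0021, -0.0005, -0.0404, 0.0015], [-0.0215, 0.0017, -0.0031, -0.0008, -0.0606, 0.0022], [-0.0286, 0.0022, -0.0041, -0.001, -0.0808, 0.0029], [-0.0358, 0.0028, -0.0051, -0.0013, -0.1009, 0.0036]]
-> [0.6295 0.2234 0.3149] [-3.142  1.     2.792]
```

View pics/w13.png

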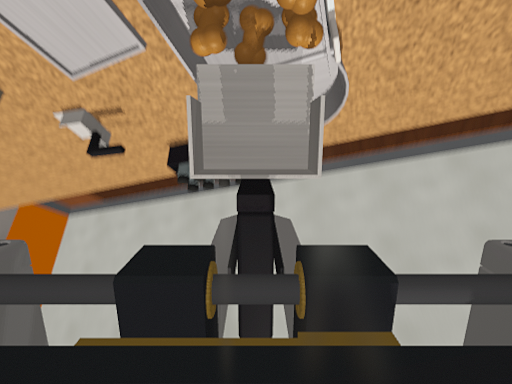

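The blade is now empty at (255,120), and the biscuits lie in the pan at (205–310, 0–60). I'll back the scoop out upward and return it to the tray.

```bash
python3 - <<'E'
from h import *
nz=(-.0525,0,0)
q=plan(*sc([.635,.218,.23],-.35,-.85,nz),5)
q=plan([.60,.03,.26],[np.pi,-.04,3.0],15,q)
q=plan([.5713,-.0131,.15],[np.pi,-.04,3.104],5,q)
E
```

```text
[[-0.0209, -0.0001, -0.004, -0.0003, 0.0098, 0.0007], [-0.0418, -0.0003, -0.008, -0.0006, 0.0196, 0.0014], [-0.0627, -0.0004, -0.0121, -0.0009, 0.0294, 0.0021], [-0.0836, -0.0006, -0.0161, -0.0013, 0.0392, 0.0028], [-0.1045, -0.0007, -0.0201, -0.0016, 0.0491, 0.0035]]
-> [0.6575 0.2098 0.378 ] [3.142 0.85  2.792]
[[0.0056, -0.0126, 0.0056, -0.0057, 0.0591, -0.0132], [0.0112, -0.0251, 0.0112, -0.0113, 0.1182, -0.0264], [0.0167, -0.0377, 0.0167, -0.017, 0.1773, -0.0396], [0.0223, -0.0503, 0.0223, -0.0226, 0.2364, -0.0528], [0.0279, -0.0629, 0.0279, -0.0283, 0.2956, -0.066]]
[[0.0046, -0.0124, 0.0067, -0.0057, 0.0591, -0.0132], [0.0091, -0.0248, 0.0135, -0.0113, 0.1182, -0.0264], [0.0137, -0.0372, 0.0202, -0.017, 0.1773, -0.0396], [0.0183, -0.0496, 0.0269, -0.0226, 0.2364, -0.0528], [0.0229, -0.062, 0.0336, -0.0283, 0.2955, -0.066]]
[[0.0033, -0.0124, 0.0076, -0.0057, 0.0591, -0.0132], [0.0065, -0.0247, 0.0151, -0.0113, 0.1182, -0.0264], [0.0098, -0.0371, 0.0227, -0.017, 0.1773, -0.0396], [0.0131, -0.0494, 0.0302, -0.0226, 0.2364, -0.0528], [0.0163, -0.0618, 0.0378, -0.0283, 0.2956, -0.066]]
-> [0.6  0.03 0.26] [ 3.142 -0.04   3.   ]
[[0.0036, -0.0093, 0.0222, 0.0008, -0.0, -0.0208], [0.0072, -0.0187, 0.0443, 0.0017, -0.0, -0.0415], [0.0108, -0.028, 0.0665, 0.0025, -0.0, -0.0623], [0.0144, -0.0374, 0.0886, 0.0033, -0.0, -0.0831], [0.018, -0.0467, 0.1108, 0.0042, -0.0, -0.1039]]
-> [ 0.5713 -0.0131  0.15  ] [-3.142 -0.04   3.104]
```

>>> carry_out --pt "-0.02 0 -0.004 0 0.01 0" --pt "-0.042 0 -0.008 0 0.02 0.001" --pt "-0.063 0 -0.012 0 0.03 0.002" --pt "-0.084 0 -0.016 0 0.04 0.003" --pt "-0.1045 0 -0.02 0 0.05 0.0035"

```text
time: 20.3
tool_pos: [0.662, 0.209, 0.3827]
ee_rot: [3.138, 0.847, 2.786]
wrist_force: [-0.1, -0.7, -1.5]
width: 0.0213
finger_force: 30.0
```

>>> carry_out --pt "0.0056 -0.0126 0.0056 -0.006 0.059 -0.013" --pt "0.011 -0.025 0.011 -0.011 0.118 -0.026" --pt "0.0167 -0.038 0.0167 -0.017 0.177 -0.04" --pt "0.022 -0.05 0.022 -0.023 0.236 -0.053" --pt "0.028 -0.063 0.028 -0.028 0.2955 -0.066"

```text
time: 20.8
tool_pos: [0.6421, 0.1491, 0.3427]
ee_rot: [-3.121, 0.549, 2.87]
wrist_force: [0.0, -0.3, -1.0]
width: 0.0216
finger_force: 30.0
```

>>> carry_out --pt "0.0046 -0.0124 0.0067 -0.006 0.059 -0.013" --pt "0.009 -0.025 0.0135 -0.011 0.118 -0.026" --pt "0.0137 -0.037 0.02 -0.017 0.177 -0.04" --pt "0.018 -0.05 0.027 -0.023 0.236 -0.053" --pt "0.023 -0.062 0.0336 -0.028 0.2955 -0.066"

```text
time: 21.3
tool_pos: [0.6229, 0.0892, 0.3035]
ee_rot: [-3.123, 0.253, 2.935]
wrist_force: [0.3, 0.8, -1.0]
width: 0.0223
finger_force: 30.0
```

>>> carry_out --pt "0.0033 -0.0124 0.0076 -0.006 0.059 -0.013" --pt "0.0065 -0.025 0.015 -0.011 0.118 -0.026" --pt "0.0098 -0.037 0.0227 -0.017 0.177 -0.04" --pt "0.013 -0.05 0.03 -0.023 0.236 -0.053" --pt "0.0163 -0.062 0.0378 -0.028 0.2955 -0.066"

```text
time: 21.8
tool_pos: [0.604, 0.0291, 0.2642]
ee_rot: [3.138, -0.042, 2.999]
wrist_force: [0.4, -0.0, -1.7]
width: 0.0218
finger_force: 30.0
```

```bash
python3 - <<'E'
from h import *
T,s=scoop_in_tool("w14")
q=plan([.5713,-.0131,.15],[np.pi,-.042,3.104],5)
q=plan([.5713,-.0131,.088],[np.pi,-.042,3.104],5,q)
from bench import snapshot
t=snapshot("top"); W=cloud(t); I=t["img"].astype(int)
cv2.imwrite("pics/top1.png",I[80:300,60:460,::-1].astype(np.uint8).repeat(2,0).repeat(2,1)); np.savez("top1.npz",**t)
m=(I[...,0]-I[...,2]>60)&(W[...,2]>.09)&(W[...,2]<.2)&(W[...,1]>.13)&(W[...,1]<.33); print("bisc in pan",m.sum(),[np.percentile(W[m][:,i],[1,50,99]).round(3).tolist() for i in range(3)])
E
```

```text
t 21.8 [0.604  0.0291 0.2642] [ 3.138 -0.042  2.999] F [ 0.38 -0.05 -1.69] w 0.0218 ff 30.0
blade plane z = 0.043 x + -0.001 y + 0.0768 6753 resid 0.0007
backwall x 0.0304 701
[[0.0043, -0.0088, 0.0224, 0.0012, -0.0009, -0.0216], [0.0086, -0.0177, 0.0449, 0.0024, -0.0018, -0.0432], [0.0129, -0.0265, 0.0673, 0.0036, -0.0027, -0.0648], [0.0173, -0.0354, 0.0898, 0.0048, -0.0036, -0.0865], [0.0216, -0.0442, 0.1122, 0.0061, -0.0046, -0.1081]]
-> [ 0.5713 -0.0131  0.15  ] [-3.142 -0.042  3.104]
[[-0.0005, -0.0, 0.0124, -0.0, 0.0, 0.0], [-0.0011, -0.0, 0.0248, -0.0, 0.0, 0.0], [-0.0016, -0.0, 0.0372, -0.0, 0.0, 0.0], [-0.0021, -0.0, 0.0496, -0.0, 0.0, 0.0], [-0.0026, -0.0, 0.062, -0.0, 0.0, 0.0]]
-> [ 0.5713 -0.0131  0.088 ] [-3.142 -0.042  3.104]
bisc in pan 526 [[0.537, 0.571, 0.63], [0.188, 0.233, 0.283], [0.106, 0.135, 0.146]]
```

>>> carry_out --pt "0.0043 -0.009 0.0224 0.001 -0.001 -0.0216" --pt "0.0086 -0.0177 0.045 0.0024 -0.002 -0.043" --pt "0.013 -0.0265 0.067 0.0036 -0.003 -0.065" --pt "0.0173 -0.0354 0.09 0.005 -0.004 -0.0865" --pt "0.0216 -0.0442 0.1122 0.006 -0.0046 -0.108"

```text
time: 22.4
tool_pos: [0.572, -0.0091, 0.1525]
ee_rot: [3.141, -0.032, 3.107]
wrist_force: [0.6, 0.6, -1.5]
width: 0.0223
finger_force: 30.0
```

>>> carry_out --pt "-0.0008 0 0.018 0 0 0" --pt "-0.0015 0 0.035 0 0 0" --pt "-0.002 0 0.05 0 0 0" --pt "-0.0024 0 0.057 0 0 0" --pt "-0.0026 0 0.06 0 0 0"

```text
time: 22.9
tool_pos: [0.5725, -0.0093, 0.0918]
ee_rot: [3.141, -0.035, 3.106]
wrist_force: [-0.2, -0.2, -1.2]
width: 0.0218
finger_force: 30.0
```

```bash
python3 - <<'E'
from h import *
T,s=scoop_in_tool("w15"); W=cloud(s); x,y,z=np.moveaxis(W,-1,0)
m=(abs(y+.01)<.045)&(x>.45)&(x<.51)&(z<.03); A=np.c_[x[m],y[m],np.ones(m.sum())]; print("blade z",np.median(z[m]).round(4),"slopes",np.linalg.lstsq(A,z[m],rcond=None)[0].round(3))
E
```

```text
t 22.9 [ 0.5725 -0.0093  0.0918] [ 3.141 -0.035  3.106] F [-0.21 -0.23 -1.22] w 0.0218 ff 30.0
blade plane z = 0.044 x + -0.001 y + 0.0767 6772 resid 0.0007
backwall x 0.0304 699
blade z 0.0143 slopes [ 0.01  -0.003  0.009]
```

>>> carry_out --pt "0 -0.004 0.002 0 0.008 0" --pt "0 -0.004 0.004 0 0.008 0" --pt "0 -0.004 0.006 0 0.008 0" --pt "0 -0.004 0.0068 0 0.008 0" --pt "0 -0.004 0.0068 0 0.008 0"

```text
time: 23.45
tool_pos: [0.5722, -0.0136, 0.0853]
ee_rot: [-3.141, -0.043, 3.106]
wrist_force: [-0.2, -1.2, -2.3]
width: 0.0217
finger_force: 30.0
```

>>> carry_out --pt "0 0 0 0 0 0" --pt "0 0 0 0 0 0" --pt "0 0 0 0 0 0" --pt "0 0 0 0 0 0" --pt "0 0 0 0 0 0" --jaw 0.6

```text
time: 23.95
tool_pos: [0.5724, -0.0136, 0.0856]
ee_rot: [-3.141, -0.042, 3.106]
wrist_force: [0.8, 0.7, -0.9]
width: 0.0553
finger_force: 0.0
```

>>> carry_out --pt "0 0 0 0 0 0" --pt "0 0 -0.01 0 0 0" --pt "0 0 -0.03 0 0 0" --pt "0 0 -0.06 0 0 0" --pt "0 0 -0.1 0 0 0"

```text
time: 24.45
tool_pos: [0.5754, -0.0136, 0.1851]
ee_rot: [3.141, -0.046, 3.106]
wrist_force: [-0.1, -0.1, -0.0]
width: 0.0562
finger_force: 0.0
```

```bash
python3 - <<'E'
from h import *
from bench import get_obs,snapshot
o=get_obs(); print(o["tool_pos"].round(4),o["ee_rot"].round(3))
s=snapshot("wrist"); W=cloud(s); x,y,z=np.moveaxis(W,-1,0)
m=(abs(y+.01)<.045)&(x>.45)&(x<.51)&(z<.03); A=np.c_[x[m],y[m],np.ones(m.sum())]; print("blade z",np.median(z[m]).round(4),"slopes",np.linalg.lstsq(A,z[m],rcond=None)[0].round(3))
m=(z>.1)&(z<.13)&(x>.5)&(x<.66)&(abs(y+.012)<.03); print("handle",rect(W[m]),np.median(z[m]).round(4))
# portioner: pedal plate
m=(x>.42)&(x<.53)&(y>.18)&(y<.28)&(z>.02)&(z<.08); print("pedal",rect(W[m]),m.sum())
s=snapshot("top"); W=cloud(s); x,y,z=np.moveaxis(W,-1,0)
m=(x>.42)&(x<.53)&(y>.18)&(y<.28)&(z>.02)&(z<.08); print("pedal top",rect(W[m]),m.sum()); k=(abs(y-.227)<.02)&(x>.43)&(x<.51)&(z<.08); print(np.polyfit(x[k],z[k],1))
q=plan([.46,.1,.25],[np.pi,0,np.pi],10); q=plan([.450,.230,.11],[np.pi,0,np.pi],10,q)
E
```

```text
[ 0.5754 -0.0136  0.1851] [ 3.141 -0.046  3.106]
blade z 0.008 slopes [0.002 0.    0.007]
handle (array([589.1, -13.8]), array([22. , 94.3]), 87.86) 0.1149
pedal (array([480.7, 230.2]), array([65.4, 98.6]), 89.81) 5504
pedal top (array([483.7, 226.5]), array([64.6, 91.5]), 89.61) 648
[-0.00236327  0.04547353]
[[0.0126, 0.011, -0.0053, -0.0001, -0.0029, -0.0036], [0.0251, 0.0219, -0.0106, -0.0002, -0.0058, -0.0072], [0.0377, 0.0329, -0.016, -0.0003, -0.0087, -0.0108], [0.0502, 0.0439, -0.0213, -0.0003, -0.0116, -0.0144], [0.0628, 0.0548, -0.0266, -0.0004, -0.0145, -0.018]]
[[0.0123, 0.0112, -0.0055, -0.0001, -0.0029, -0.0036], [0.0246, 0.0224, -0.011, -0.0002, -0.0058, -0.0072], [0.0369, 0.0336, -0.0165, -0.0003, -0.0088, -0.0107], [0.0491, 0.0448, -0.022, -0.0003, -0.0117, -0.0143], [0.0614, 0.056, -0.0275, -0.0004, -0.0146, -0.0179]]
-> [0.46 0.1  0.25] [-3.142  0.     3.142]
[[0.001, 0.013, 0.014, -0.0, 0.0, -0.0], [0.002, 0.026, 0.028, -0.0, 0.0, -0.0], [0.003, 0.039, 0.042, -0.0, 0.0, -0.0], [0.004, 0.052, 0.056, -0.0, 0.0, -0.0], [0.005, 0.065, 0.07, -0.0, 0.0, -0.0]]
[[0.001, 0.013, 0.014, -0.0, 0.0, -0.0], [0.002, 0.026, 0.028, -0.0, 0.0, -0.0], [0.003, 0.039, 0.042, -0.0, 0.0, -0.0], [0.004, 0.052, 0.056, -0.0, 0.0, -0.0], [0.005, 0.065, 0.07, -0.0, 0.0, -0.0]]
-> [0.45 0.23 0.11] [-3.142  0.     3.142]
```

The scoop lies flat in its tray (blade top at z = 0.008, level). Now the pedal: jaw shut, moving to above the pad.

>>> carry_out --pt "0.0126 0.011 -0.0053 0 -0.003 -0.0036" --pt "0.025 0.022 -0.0106 0 -0.006 -0.007" --pt "0.038 0.033 -0.016 0 -0.009 -0.011" --pt "0.05 0.044 -0.021 0 -0.012 -0.014" --pt "0.063 0.055 -0.0266 0 -0.0145 -0.018" --jaw 0

```text
time: 25.05
tool_pos: [0.5156, 0.0444, 0.2147]
ee_rot: [3.141, -0.028, 3.124]
wrist_force: [0.7, 0.1, 0.5]
width: 0.0198
finger_force: 0.0
```

>>> carry_out --pt "0.0123 0.011 -0.0055 0 -0.003 -0.0036" --pt "0.0246 0.022 -0.011 0 -0.006 -0.007" --pt "0.037 0.0336 -0.0165 0 -0.009 -0.011" --pt "0.049 0.045 -0.022 0 -0.012 -0.014" --pt "0.0614 0.056 -0.0275 0 -0.0146 -0.018"

```text
time: 25.55
tool_pos: [0.4562, 0.1015, 0.2443]
ee_rot: [3.141, -0.013, -3.141]
wrist_force: [-0.8, 0.6, -0.6]
width: 0.0005
finger_force: 0.0
```

>>> carry_out --pt "0.001 0.013 0.014 0 0 0" --pt "0.002 0.026 0.028 0 0 0" --pt "0.003 0.039 0.042 0 0 0" --pt "0.004 0.052 0.056 0 0 0" --pt "0.005 0.065 0.07 0 0 0"

```text
time: 26.05
tool_pos: [0.4507, 0.1666, 0.1715]
ee_rot: [3.141, -0.016, -3.142]
wrist_force: [-0.2, -0.5, 0.6]
width: 0.0004
finger_force: 0.0
```

>>> carry_out --pt "0.001 0.013 0.014 0 0 0" --pt "0.002 0.026 0.028 0 0 0" --pt "0.003 0.039 0.042 0 0 0" --pt "0.004 0.052 0.056 0 0 0" --pt "0.005 0.065 0.07 0 0 0"

```text
time: 26.55
tool_pos: [0.4452, 0.2317, 0.1029]
ee_rot: [3.141, -0.013, -3.142]
wrist_force: [0.0, 0.2, 0.0]
width: 0.0005
finger_force: 0.0
```

```bash
python3 - <<'E'
from h import *
from bench import get_obs,snapshot
o=get_obs(); print(o["tool_pos"].round(4),o["ee_rot"].round(3),o["wrist_force"].round(1),o["width"])
q=plan([.449,.230,.062],[np.pi,0,np.pi],5)
E
```

```text
[0.4452 0.2317 0.1029] [ 3.141 -0.013 -3.142] [0.  0.2 0. ] 0.0004709496319615981
[[-0.0009, -0.0004, 0.0082, 0.0002, -0.0027, 0.0], [-0.0017, -0.0007, 0.0163, 0.0003, -0.0053, 0.0], [-0.0026, -0.0011, 0.0245, 0.0005, -0.008, 0.0], [-0.0035, -0.0014, 0.0327, 0.0007, -0.0106, 0.0], [-0.0043, -0.0018, 0.0408, 0.0008, -0.0133, 0.0001]]
-> [0.449 0.23  0.062] [3.142 0.    3.142]
```

>>> carry_out --pt "-0.001 0 0.008 0 -0.003 0" --pt "-0.002 -0.001 0.0165 0 -0.005 0" --pt "-0.0025 -0.001 0.0245 0 -0.008 0" --pt "-0.0035 -0.0015 0.033 0 -0.01 0" --pt "-0.0043 -0.002 0.041 0 -0.013 0"

```text
time: 27.05
tool_pos: [0.4494, 0.2282, 0.0626]
ee_rot: [3.141, 0.0, 3.141]
wrist_force: [0.9, 0.0, -0.5]
width: 0.0004
finger_force: 0.0
```

>>> carry_out --pt "0 0 0.004 0 0 0" --pt "0.001 0 0.008 0 0 0" --pt "0.002 0 0.012 0 0 0" --pt "0.002 0 0.016 0 0 0" --pt "0.002 0 0.02 0 0 0"

```text
time: 27.55
tool_pos: [0.4475, 0.2288, 0.0458]
ee_rot: [3.14, 0.001, 3.141]
wrist_force: [-5.3, -1.2, 13.6]
width: 0.0007
finger_force: 5.6
```

>>> carry_out --pt "0 0 0.003 0 0 0" --pt "0.001 0 0.006 0 0 0" --pt "0.002 0 0.008 0 0 0" --pt "0.002 0 0.01 0 0 0" --pt "0.002 0 0.011 0 0 0"

```text
time: 28.05
tool_pos: [0.4455, 0.2288, 0.034]
ee_rot: [3.14, 0.001, 3.141]
wrist_force: [-3.6, -1.2, 8.8]
width: 0.0002
finger_force: 4.5
```

```bash
cat >> h.py <<'E'
def bisc(s,W):
    I=s["img"].astype(int); m=((I[...,0]-I[...,2]>70)&(I[...,0]>110)&(W[...,2]>.008)&(W[...,0]>.25)&(W[...,0]<.9)&(abs(W[...,1])<.5)).astype(np.uint8)
    k,l,st,c=cv2.connectedComponentsWithStats(m)
    for i in range(1,k):
        if st[i,4]>25: P=W[l==i]; print("tan",st[i,4],np.median(P,0).round(3),"x",P[:,0].min().round(3),P[:,0].max().round(3),"y",P[:,1].min().round(3),P[:,1].max().round(3))
E
python3 - <<'E'
from h import *
from bench import get_obs,snapshot
o=get_obs(); print(o["time"],o["tool_pos"].round(4),o["wrist_force"].round(1))
s=snapshot("top"); W=cloud(s); bisc(s,W)
s=snapshot("scene"); W=cloud(s); bisc(s,W)
E
```

```text
28.05 [0.4455 0.2288 0.034 ] [-3.6 -1.2  8.8]
tan 383 [0.742 0.209 0.038] x 0.682 0.784 y 0.169 0.25
tan 69 [0.723 0.258 0.057] x 0.71 0.742 y 0.242 0.272
tan 85 [0.697 0.258 0.036] x 0.682 0.713 y 0.239 0.283
tan 119 [0.604 0.457 0.101] x 0.56 0.627 y 0.44 0.49
tan 374 [0.738 0.225 0.038] x 0.682 0.785 y 0.171 0.295
tan 62 [0.697 0.199 0.045] x 0.68 0.708 y 0.175 0.219
```

>>> carry_out --pt "0 0 0.001 0 0 0" --pt "0 0 0.002 0 0 0" --pt "0 0 0.003 0 0 0" --pt "0 0 0.004 0 0 0" --pt "0 0 0.005 0 0 0"

```text
time: 28.65
tool_pos: [0.4454, 0.2289, 0.0315]
ee_rot: [3.14, 0.001, 3.141]
wrist_force: [-9.8, -3.2, 25.0]
width: 0.0006
finger_force: 11.9
```

>>> carry_out --pt "0 0 0.001 0 0 0" --pt "0 0 0.002 0 0 0" --pt "0 0 0.002 0 0 0" --pt "0 0 0.002 0 0 0" --pt "0 0 0.002 0 0 0"

```text
time: 29.15
tool_pos: [0.4454, 0.2289, 0.0314]
ee_rot: [3.14, 0.001, 3.142]
wrist_force: [-12.6, -3.4, 29.0]
width: 0.0006
finger_force: 14.3
```

```bash
python3 - <<'E'
from h import *
from bench import get_obs,snapshot
o=get_obs(); print(o["time"],o["tool_pos"].round(4),o["wrist_force"].round(1))
s=snapshot("top"); W=cloud(s); bisc(s,W); x,y,z=np.moveaxis(W,-1,0)
k=(abs(y-.227)<.04)&(x>.53)&(x<.66)&(z>.05); print("pan slope",np.polyfit(x[k],z[k],1),z[k].max().round(3))
E
```

```text
29.15 [0.4454 0.2289 0.0314] [-12.6  -3.4  29. ]
tan 291 [0.736 0.216 0.037] x 0.682 0.783 y 0.18 0.25
tan 103 [0.747 0.184 0.036] x 0.724 0.767 y 0.17 0.197
tan 156 [0.707 0.255 0.04 ] x 0.681 0.739 y 0.238 0.282
pan slope [-1.48696491  1.09225839] 0.222
```

The pedal is at its stop: force has risen to 29 N, z is steady, and the pan is tipped about 55°. I'll let it up gently.

>>> carry_out --pt "0 0 -0.006 0 0 0" --pt "0 0 -0.014 0 0 0" --pt "0 0 -0.022 0 0 0" --pt "0 0 -0.03 0 0 0" --pt "0 0 -0.04 0 0 0"

```text
time: 29.7
tool_pos: [0.446, 0.2287, 0.0662]
ee_rot: [3.14, 0.002, 3.141]
wrist_force: [-0.9, -0.5, -0.4]
width: 0.0006
finger_force: 0.0
```

>>> carry_out --pt "0 0 -0.025 0 0 0" --pt "0 0 -0.055 0 0 0" --pt "0 0 -0.09 0 0 0" --pt "0.02 0 -0.13 0 0 0" --pt "0.04 0 -0.17 0 0 0"

```text
time: 30.2
tool_pos: [0.4035, 0.2281, 0.2352]
ee_rot: [-3.141, -0.005, 3.141]
wrist_force: [0.2, 0.2, -0.3]
width: 0.0007
finger_force: 0.0
```

>>> carry_out --pt "0.02 0 -0.01 0 0 0" --pt "0.05 0 -0.01 0 0 0" --pt "0.08 0 -0.01 0 0 0" --pt "0.1 0 -0.01 0 0 0" --pt "0.1 0 -0.01 0 0 0"

```text
time: 30.7
tool_pos: [0.3028, 0.2284, 0.245]
ee_rot: [3.141, -0.002, -3.14]
wrist_force: [0.5, 0.6, 0.7]
width: 0.0007
finger_force: 0.0
```

```bash
python3 - <<'E'
from h import *
from bench import get_obs,snapshot
o=get_obs(); print(o["time"],o["tool_pos"].round(4),o["wrist_force"].round(1))
s=snapshot("top"); W=cloud(s); bisc(s,W); x,y,z=np.moveaxis(W,-1,0)
k=(abs(y-.227)<.04)&(x>.55)&(x<.64)&(z>.05); print("pan",np.polyfit(x[k],z[k],1),np.median(z[k]))
k=(abs(y-.227)<.02)&(x>.44)&(x<.50)&(z>.02)&(z<.09); print("pedal slope",np.polyfit(x[k],z[k],1),k.sum())
cv2.imwrite("pics/final.png",cv2.resize(s["img"][80:290,80:460,::-1],None,fx=2,fy=2,interpolation=cv2.INTER_CUBIC))
E
```

```text
30.7 [0.3028 0.2284 0.245 ] [0.5 0.6 0.7]
tan 293 [0.736 0.216 0.038] x 0.681 0.783 y 0.18 0.25
tan 99 [0.746 0.184 0.036] x 0.726 0.768 y 0.169 0.198
tan 154 [0.707 0.255 0.04 ] x 0.683 0.738 y 0.239 0.283
pan [0.00544766 0.09013081] 0.09333712247115172
pedal slope [-0.4171474   0.24682927] 263
```

View pics/final.png

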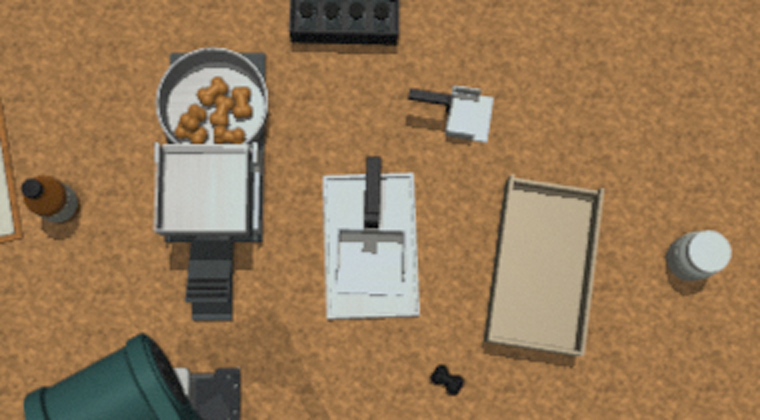

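The picture shows all six biscuits in the bowl at (213,100). The pan at (205,190) is level and empty, the pedal at (210,280) is up, and the scoop lies flat in its tray at (370,260). The tub is empty, and the bottle and jar have not moved. I'm handing the job in.

```bash
python3 -c "
from bench import *
print(close_job())"
```

```text
the job is handed in; nothing more can be done
None
```

Job handed in at about 31 s: all six biscuits are in the bowl, the empty scoop is flat on its tray, the pedal was pressed to its stop and is back up, and the bottle and jar were not touched.

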